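# Pack a jar under the cantilever tray of a cake-decorating caddy

### The arm

A 6-joint arm with a two-finger parallel gripper is mounted at the origin on the work surface. World frame = base frame: x ahead of the robot, y to its left, z up, the work surface at z = 0. Lengths are in m, angles in rad, forces in N, time in s.
With the tool pointing down it reaches from about 0.425 to 0.95 m from the base axis. Payload 3.5 kg.
Tool frame: the origin (TCP) lies on the centre line of the jaws, within the pads' length; the fingertips stand ahead of it and the grasp point (between the pads) lies 11 mm behind it (tips_ahead is the z of the fingertips in the tool frame, in m); z points along the fingers, y is the direction in which the jaws open and shut (so a half turn about z gives the same grasp; the last joint's range is limited). The gripper opens to 85 mm and grips with 20 to 120 N. Pads are 22 mm wide; open, the fingers measure 114 mm over their backs; the gripper's body (76 mm by 85 mm) begins 54 mm behind the grasp point. The pads swing forward as they close: fully open they stand 13 mm farther back than shut.
Start: joints at [1.129, 0.286, 1.577, -0, 1.279, -0.15], TCP at [0.194, 0.646, 0.239] pointing down, gripper open.
Joint ranges: [-2.77, 2.77], [-0.9, 2.22], [0.21, 2.48], [-1.53, 4.67], [0.24, 2.81], [-2.84, 2.84]. Speed limits (rad/s): [2.79, 2.79, 3.14, 3.14, 3.14, 3.14].

### API

Orientations are given as a unit quaternion [x, y, z, w].
In Python, from plant import * gives the robot as it stands. The module is installed in compiled form; this text tells all that it offers.
- The arm moves only by the tool move_arm, never from a script. Its arguments are lists of equal length, an entry for each row: "linear": the shift along the world's x, y, z in m, a list of three; "twist": the turn, a rotation vector about the world's x, y, z in degrees, a list of three. A call has 1 to 20 rows; each row shifts and turns the pose as measured when the row begins; what a row does not reach is not made up. A row lasts 1/12 s, in which the tool goes at most 41.7 mm and 7.16 degrees, less where a joint would pass 70% of its speed; a pose out of reach is approached as far as the arm can. A call is refused whole if a number of a shift passes 0.0417 or a number of a turn 7.16, either way. A call with a gripper value outside its range is refused whole. "grip" is the opening, from 0 (shut) to 1 (fully open), set as the call begins (left out, the last holds). The fingers move at their own pace and stop on an object; "force" is the grip in N (left out, the last holds). Time passes only in rows, so rows that do not move let the fingers close. It gives the time, the measured TCP pose, the force and the opening at its end, in the units of the state.
- get_state(): the state, without advancing time (a new reading comes with each control period).
- read_camera(name): name is "scene" or "side" or "wrist"; returns a dict with "img" (480x640x3 uint8, blue, green, red), "depth" (480x640 float32, m along the optical axis (not along the pixel's ray), 0 where there is no reading), "fx", "fy", "cx", "cy" (pixels), "rvec" (rotation vector, rad) and "tvec" (3), from world to camera coordinates, as OpenCV has them. Camera axes: x right, y down, z forward; pixel columns grow to the right and rows downward; lengths in m; the calibration is good to about 2 mm. A picture is of the moment at which its call begins.
- sign_off(): hands the job in, once; it reports no verdict.
The state is a dict: "time": time; "qpos": joint angles; "dq": joint speeds; "joint_efforts": joint torques, N m; "eef_pos": TCP position; "tcp_rot": TCP orientation; "contact_force": force on the tool from outside, world axes, zero at the start; "wrist_torque": the same for the moment, N m; "opening": opening from 0.0 (shut) to 1.0 (fully open).
Only numpy, scipy, OpenCV 4.12 (cv2) and the standard library are available. Lean on these libraries where they do the work, as an engineer would, in place of code of your own. Each camera call takes 0.05 s, during which the arm holds its last target.

### The job

Lift the caddy's tray by its handle until it rests open, and set the small lidded jar from the counter down gently, upright and centred on the bare round rubber pad in the rear compartment underneath. Then lower the tray under control, never letting it drop, until it is fully closed. Keep the nozzles in the tray, and leave the jar already stored in the caddy and the things on the counter where they are.

Things in the scene. Friction and masses are not known exactly. Their poses are not given: they have to be found in the camera images.
- caddy: Grey box fixed to the counter, 200 (x, depth) x 270 (y) x 70 mm high, walls and floor 5 mm. Origin: centre of underside; x from front to rear, z up. Dividers with tops 23 mm above the counter: one across at x = +22 mm, one at y = 0 behind it, making two rear compartments centred at x = +62, y = +-60 mm, 128 mm wide. One holds the stored jar, the other the pad: which is which varies.
- swing (a joint): Angle q of the tray's links, rad: 0 tray fully down, 1.745 raised against the open stop. The tray stays level; at q all its points have moved, in the caddy's frame, x = 115*(cos(0.1745)-cos(0.1745+q)), z = 115*(sin(0.1745+q)-sin(0.1745)) mm: up and to the rear. Hinges almost free: past 1.4 rad it falls on to the open stop and rests there; below that it falls shut unless held.
- tray_handle (a point): Centre of the tray's handle: horizontal round steel bar, 10 mm thick, 100 mm long along the caddy's y, on posts at its ends; 80 mm in front of the caddy's centre and 138 mm above the counter when the tray is down, 33 mm clear above the tray's rim. Axes as the caddy's. Two steel links at each end of the caddy (outer faces y = +-141 mm) carry the tray; open, they stand up at x = 45 to 125 mm.
- tray_floor (a point): Centre of the tray's inner floor, axes as the caddy's. White tray 200 x 270 x 28 mm, walls and floor 4 mm, about 0.2 to 0.36 kg, six pockets. Underside 72 mm above the counter when down. Open: underside 163 mm up, front edge 54 mm behind the caddy's centre, so it overhangs the rear compartments: only a tool leaning 30 to 45 degrees back towards the caddy's front fits under it.
- jar: The small jar to pack, standing on the counter at the robot's left: white plastic cylinder, diameter 40 mm, 56 mm high, with an aluminium lid (top 15 mm) flush with its side, 70 to 130 g. Origin: centre of its underside, z up through the lid.
- pad: Round black rubber pad, diameter 56 mm, 2 mm thick, fixed on the floor of the free rear compartment (its top 7 mm above the counter). Origin: centre of its underside.
- stored_jar: An identical jar, already standing on the floor of the other rear compartment; hidden by the tray while it is down. Leave it. Origin: centre of its underside.
- nozzle_a: Steel icing nozzle, cone 22 mm wide at the foot, 34 mm high, 20 g, standing loose in the left rear pocket of the tray. Origin: centre of its foot.
- nozzle_b: The same, in the right rear pocket of the tray. Origin: centre of its foot.
- bowl: White bowl, 110 mm wide, 50 mm high, on the counter near the jar, in front of it or behind it (they change places). Bystander. Origin: centre of its underside.
- tumbler: Glass tumbler, 80 mm wide, 130 mm high, to the right of the caddy. Bystander. Origin: centre of its underside.
- spatula: Spatula 240 mm long with a black handle, lying flat on the counter left of the jar and bowl. Bystander. Origin: under its middle.

How it is judged:
On the way, in this order (a step that is already met when the one before it is completed fails the run):
1. the tray has been raised to its open stop (within 0.1 rad) (value of joint swing above 1.645 rad), for 0.2 s.
2. with the tray open, the jar stands upright on the pad, let go (value of joint swing above 1.4 rad and horizontal distance between jar and pad below 0.018 m and z of jar in the frame of caddy below 0.012 m and angle between jar's own z axis and vertical below 0.1 rad and contact force between jar and the fingers below 0.1 N), for 0.2 s.
At the end, for the whole second after the job is handed in: The tray is fully down (link angle under 0.04 rad) and still; the jar stands at rest, upright within 0.1 rad, on the pad, its centre within 18 mm of the pad's centre; both nozzles lie or stand in the tray (value of joint swing below 0.04 rad and velocity of joint swing below 0.1 rad/s and horizontal distance between jar and pad below 0.018 m and z of jar in the frame of caddy below 0.012 m and angle between jar's own z axis and vertical below 0.1 rad and linear speed of jar below 0.02 m/s and x of nozzle_a in the frame of tray_floor between -0.096 and 0.096 m and y of nozzle_a in the frame of tray_floor between -0.131 and 0.131 m and z of nozzle_a in the frame of tray_floor between -0.005 and 0.03 m and x of nozzle_b in the frame of tray_floor between -0.096 and 0.096 m and y of nozzle_b in the frame of tray_floor between -0.131 and 0.131 m and z of nozzle_b in the frame of tray_floor between -0.005 and 0.03 m); the robot touches nothing.
It fails at once if the tray was let drop (it swung down faster than 3.5 rad/s) (velocity of joint swing below -3.5 rad/s).
It fails at once if the jar was let drop on to the pad (it fell free at over 0.4 m/s, a drop of about 8 mm) (horizontal distance between jar and pad below 0.04 m and contact force between jar and the fingers below 0.1 N and linear speed of jar above 0.4 m/s).
It fails at once if the jar was pressed onto the pad with over 40 N (contact force between jar and pad above 40 N).
It fails at once if the stored jar was shifted by more than 25 mm or tipped over (distance of stored_jar from where it was at the start of the episode above 0.025 m or angle between stored_jar's own z axis and vertical above 0.5 rad).
It fails at once if the bowl, tumbler or spatula was shifted by more than 30 mm (distance of any of bowl, tumbler, spatula from where it was at the start of the episode above 0.03 m).
It also fails if it takes over 70 s, if anything falls off the work surface, if the arm or the gripper's body presses on something with over 40 N, if the wrist force passes 120 N, or if a joint passes its speed limit or range.

## Working session

There is one attempt and no reset: what is moved stays moved. The work goes in short steps, Python scripts to look and compute and a tool call to move; the robot and the scene stay as the last step left them, time stands still between calls to the robot, and variables do not carry over. Pictures are saved under pics/ and viewed, and the job is handed in when it is done.

Besides the shell and the picture viewer there is one more tool, called after ">>>" as name(argument=value, ...) on one line, values as JSON. move_arm: Moves the arm, as the interface text tells. Its arguments: {"type":"object","properties":{"linear":{"type":"array","items":{"type":"array","items":{"type":"number"}}},"twist":{"type":"array","items":{"type":"array","items":{"type":"number"}}},"grip":{"type":"number"},"force":{"type":"number"}},"required":["linear","twist"]}

```bash
mkdir -p pics && cat > h.py <<'E'
from plant import *
import numpy as np, cv2
def cam(n,save=None):
    c=read_camera(n)
    c['R']=cv2.Rodrigues(np.array(c['rvec'],float))[0]; c['t']=np.array(c['tvec'],float).reshape(3)
    if save: cv2.imwrite('pics/'+save,c['img'])
    np.savez('last_%s.npz'%n,**{k:v for k,v in c.items()})
    return c
def load(n):
    d=np.load('last_%s.npz'%n); return {k:d[k] for k in d.files}
def ray(c,u,v):
    d=np.array([(u-c['cx'])/c['fx'],(v-c['cy'])/c['fy'],1.0]); 
    return -c['R'].T@c['t'], c['R'].T@d
def onz(c,u,v,z):
    o,d=ray(c,u,v); return o+d*(z-o[2])/d[2]
def dep(c,u,v):
    o,d=ray(c,u,v); return o+d*float(c['depth'][int(round(v)),int(round(u))])
def cloud(c):
    v,u=np.mgrid[0:480,0:640]; z=c['depth']
    p=np.stack([(u-c['cx'])/c['fx']*z,(v-c['cy'])/c['fy']*z,z],-1)
    return (p-c['t'])@c['R']
def proj(c,p):
    q=c['R']@np.array(p)+c['t']; return q[0]/q[2]*c['fx']+c['cx'],q[1]/q[2]*c['fy']+c['cy']
def tri(a,b):
    (o1,d1),(o2,d2)=a,b
    A=np.stack([d1,-d2],1); s=np.linalg.lstsq(A,o2-o1,rcond=None)[0]
    p,q=o1+d1*s[0],o2+d2*s[1]; return (p+q)/2,np.linalg.norm(p-q)
E
python3 - <<'E'
from h import *
s=get_state(); print(s)
for n in ['scene','side','wrist']:
    c=cam(n,n+'0.png'); print(n,c['fx'],c['cx'],c['cy'],(-c['R'].T@c['t']).round(3),c['R'][2].round(3))
E
```

```text
{'time': 0.0, 'qpos': array([ 1.12901890e+00,  2.87184540e-01,  1.57818938e+00,  6.68064063e-06,
        1.27860027e+00, -1.50028170e-01]), 'dq': array([ 0.0005825 ,  0.00071653,  0.00027169, -0.00113841, -0.00137159,
       -0.00195975]), 'joint_efforts': array([ 5.07857603e-04, -4.05966103e+01, -2.92635280e+01, -9.47395438e-05,
        5.76620630e-03,  6.82795132e-06]), 'eef_pos': array([0.19385905, 0.64589121, 0.23792787]), 'tcp_rot': array([ 1.45358675e-01,  9.89378309e-01, -1.13808380e-03, -3.50290730e-04]), 'contact_force': array([ 0.76690164, -0.42601722, -0.09104963]), 'wrist_torque': array([-0.03989693,  0.01057795,  0.00197096]), 'opening': 1.000828028072352}
scene 496.6007353703564 326.6550103743231 240.434512281214 [ 1.387 -0.029  0.846] [-0.764  0.007 -0.645]
side 529.835461817636 314.9495738260281 242.28976108091598 [-0.368 -0.912  0.828] [ 0.622  0.61  -0.491]
wrist 358.8056415821387 325.2408342512072 237.24315393300074 [0.116 0.67  0.372] [ 0.301 -0.092 -0.949]
```

View pics/scene0.png

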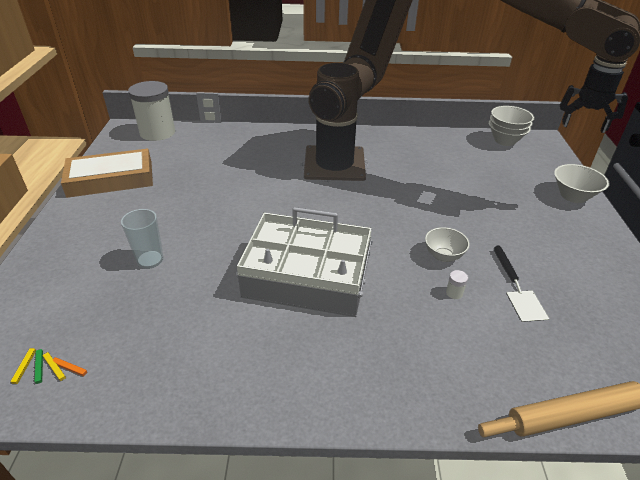

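View pics/side0.png

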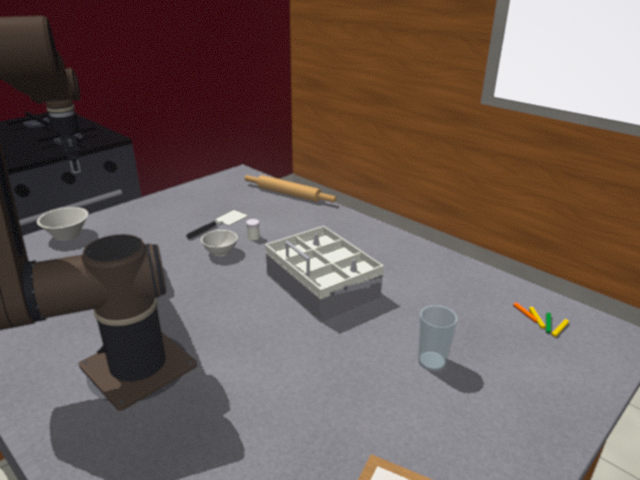

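View pics/wrist0.png

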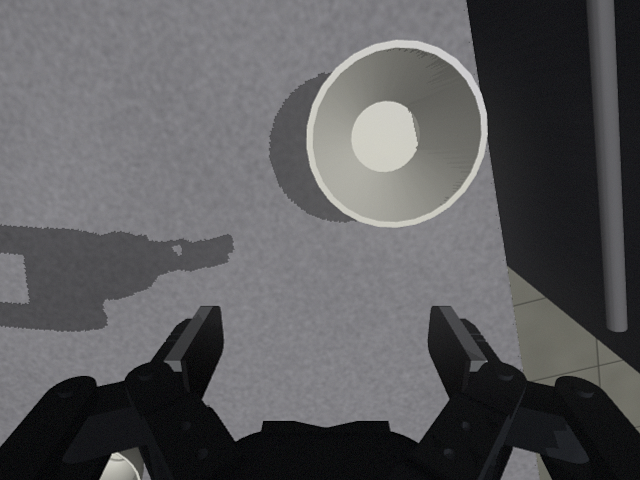

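Scene: caddy at about (305,262) with handle bar at (316,212), jar at (457,285), bowl at (447,245) in front of it, tumbler at (142,238), spatula at (520,285). Side view: caddy (325,268), jar (253,230). The wrist sees only a background bowl. Next I'll measure using depth and crops.

```bash
python3 - <<'E'
from h import *
c=load('scene'); 
a=cv2.resize(c['img'][200:320,230:480],None,fx=3.2,fy=3.2,interpolation=cv2.INTER_CUBIC); cv2.imwrite('pics/scz.png',a)
s=load('side')
a=cv2.resize(s['img'][200:320,190:390],None,fx=4,fy=4,interpolation=cv2.INTER_CUBIC); cv2.imwrite('pics/siz.png',a)
# tray rim: cloud points height 0.095-0.106, region
for n,c in(('scene',c),('side',s)):
    P=cloud(c); 
    m=(P[...,2]>0.094)&(P[...,2]<0.106)&(P[...,0]>0.3)&(P[...,0]<0.9)&(abs(P[...,1])<0.3)
    m=m&(c['depth']>0)
    Q=P[m]; r=cv2.minAreaRect((Q[:,:2]*1000).astype(np.float32)); print(n,r,len(Q),Q[:,2].mean())
    m=(P[...,2]>0.125)&(P[...,2]<0.155)&(P[...,0]>0.3)&(P[...,0]<0.9)&(abs(P[...,1])<0.3)
    Q=P[m]; 
    print('handle',len(Q),Q.mean(0),cv2.minAreaRect((Q[:,:2]*1000).astype(np.float32)),np.percentile(Q[:,2],[5,50,95]))
    # jar
    m=(P[...,2]>0.051)&(P[...,2]<0.061)&(P[...,1]>0.2)&(P[...,1]<0.5)&(P[...,0]>0.4)&(P[...,0]<0.95)
    Q=P[m]; lab=cv2.connectedComponents(m.astype(np.uint8))[1]
    for i in range(1,lab.max()+1):
        q=P[lab==i]
        if len(q)>15: print('top',len(q),q.mean(0).round(4),cv2.minEnclosingCircle((q[:,:2]*1000).astype(np.float32)))
E
```

```text
scene ((525.7232666015625, -66.55908203125), (270.7148742675781, 206.5284881591797), 79.15945434570312) 1476 0.09828416030321666
handle 221 [ 0.44916459 -0.05082926  0.13950929] ((448.1324768066406, -51.415138244628906), (110.25032806396484, 12.710565567016602), 78.67852783203125) [0.1290089  0.14074361 0.14422249]
top 203 [0.5703 0.2818 0.0568] ((567.5679931640625, 281.7291259765625), 22.776912689208984)
top 25 [0.8672 0.4904 0.0519] ((867.0233764648438, 490.271240234375), 11.104401588439941)
top 38 [0.8765 0.4637 0.0518] ((879.7716064453125, 464.1591491699219), 13.744965553283691)
top 36 [0.8844 0.4376 0.0519] ((884.8222045898438, 436.4847717285156), 12.114437103271484)
top 32 [0.8895 0.4122 0.0521] ((888.94091796875, 412.0845031738281), 14.848528861999512)
top 37 [0.9001 0.3749 0.0519] ((903.28857421875, 375.68548583984375), 11.401996612548828)
top 26 [0.9074 0.3435 0.052 ] ((905.3674926757812, 343.5921325683594), 9.188937187194824)
side ((522.0142211914062, -64.92025756835938), (278.9201354980469, 205.02645874023438), 78.99446105957031) 838 0.09719660292074568
handle 137 [ 0.4403902  -0.05642206  0.1379407 ] ((442.10211181640625, -52.849544525146484), (112.41476440429688, 12.369951248168945), 79.32070922851562) [0.12669276 0.13928024 0.14327003]
top 72 [0.5627 0.2812 0.0545] ((563.9721069335938, 281.76983642578125), 22.482698440551758)
```

View pics/scz.png

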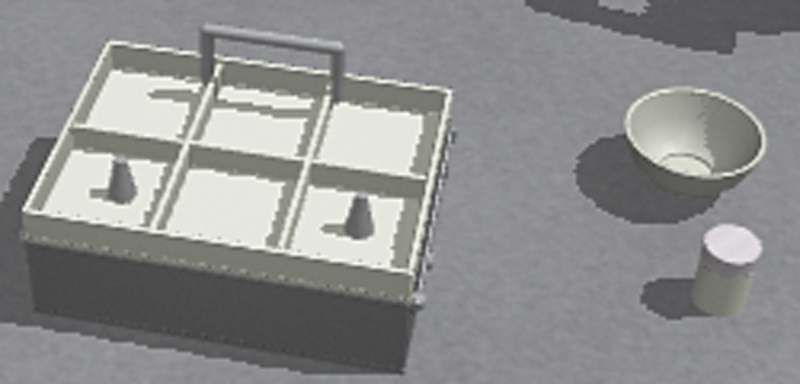

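View pics/siz.png

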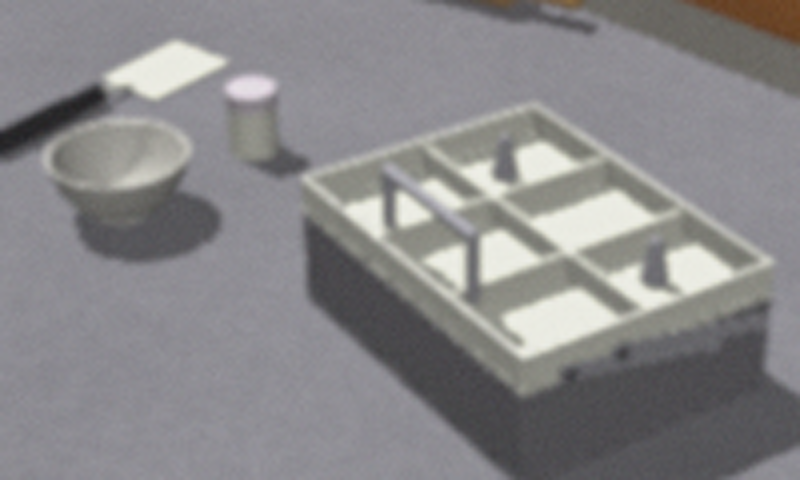

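```bash
python3 - <<'E'
import plant; print([x for x in dir(plant) if not x.startswith('_')]); print(getattr(plant,'tips_ahead',None))
from h import *
c=load('scene');s=load('side')
for n,k,(x0,y0,x1,y1) in(('scene',c,(435,260,480,305)),('side',s,(240,212,270,245))):
    im=k['img'].astype(int)[y0:y1,x0:x1]
    print(n); 
    # lid: pinkish: r-g>5 & bright
    d=im[...,2]-im[...,1]; b=im[...,0]-im[...,1]
    m=((im.sum(-1)>480)&(b>3)).astype(np.uint8)
    nn,l,st,ce=cv2.connectedComponentsWithStats(m); i=1+st[1:,4].argmax(); print(st[i],ce[i]+[x0,y0])
    k['lid']=ce[i]+[x0,y0]
print(tri(ray(c,*c['lid']),ray(s,*s['lid'])))
for k in(c,s): print(onz(k,*k['lid'],0.056))
# bowl rim by depth
for k,(x0,y0,x1,y1) in((c,(415,222,475,275)),(s,(195,225,245,262))):
    P=cloud(k)[y0:y1,x0:x1].reshape(-1,3); P=P[(P[:,2]>0.04)&(P[:,2]<0.06)]
    print('bowl',len(P),cv2.minEnclosingCircle((P[:,:2]*1000).astype(np.float32)),P[:,2].max())
E
```

```text
['Unreachable', 'get_state', 'read_camera', 'sign_off', 'tips_ahead']
0.008
scene
[ 15  10  18  13 108] [458.58333333 275.71296296]
side
[ 6  6 14  7 78] [252.23076923 221.08974359]
(array([0.56643762, 0.28310188, 0.05632084]), np.float64(0.0001479192115890197))
[0.5660291  0.28329811 0.056     ]
[0.56679493 0.2834751  0.056     ]
bowl 449 ((471.638916015625, 275.17724609375), 93.14692687988281) 0.059599165587251056
bowl 229 ((431.27587890625, 279.21405029296875), 60.941341400146484) 0.0526437293101073
```

```bash
python3 - <<'E'
from h import *
c=load('scene');s=load('side')
a,ea=tri(ray(c,294.7,209.6),ray(s,308,258.6)); b,eb=tri(ray(c,336.2,214.6),ray(s,287,243.2))
print(a,ea,b,eb,(a+b)/2,np.degrees(np.arctan2(*(b-a)[[1,0]]))-90)
# rim outer corners in both views, z=.1
cs=[(111,43),(452,90),(412,272),(24,210)]; 
for p in cs: print(onz(c,p[0]/3.2+230,p[1]/3.2+200,.1))
cs=[(527,355),(302,180),(535,103),(773,262)]
for p in cs: print(onz(s,p[0]/4+190,p[1]/4+200,.1))
print(onz(c,447,243,.05),onz(s,219.5,240,.05))
E
```

```text
[ 0.43668624 -0.09932494  0.13623454] 0.0015493558524491999 [ 0.45362804 -0.00153859  0.1359491 ] 0.004431055799772039 [ 0.44515714 -0.05043177  0.13609182] -9.829106762715114
[ 0.40621445 -0.17548173  0.1       ]
[0.45416957 0.08578953 0.1       ]
[0.64710172 0.04814167 0.1       ]
[ 0.59648843 -0.21470892  0.1       ]
[ 0.40296769 -0.18137528  0.1       ]
[0.44671197 0.07703312 0.1       ]
[0.64398203 0.04245554 0.1       ]
[ 0.59255417 -0.22069709  0.1       ]
[0.44357223 0.27921528 0.05      ] [0.42474157 0.26573343 0.05      ]
```

>>> move_arm(linear=[[0.025, -0.027, 0.005], [0.025, -0.027, 0.005], [0.025, -0.027, 0.005], [0.025, -0.027, 0.005], [0.025, -0.027, 0.005], [0.025, -0.027, 0.005], [0.025, -0.027, 0.005], [0.025, -0.027, 0.005], [0.025, -0.027, 0.005], [0.0, -0.038, 0], [0.0, -0.038, 0], [0.0, -0.038, 0], [0.0, -0.038, 0], [0.0, -0.038, 0], [0.0, -0.038, 0], [0.0, -0.038, 0], [0.0, -0.038, 0], [0.0, -0.038, 0], [0.0, -0.038, 0], [0.0, -0.038, 0]], twist=[[0, 0, -4], [0, 0, -4], [0, 0, -4], [0, 0, -4], [0, 0, -4], [0, 0, -4], [0, 0, -4], [0, 0, -4], [0, 0, -4], [0, 0, -4], [0, 0, -4], [0, 0, -4], [0, 0, -4], [0, 0, -4], [0, 0, -4], [0, 0, -4], [0, 0, -4], [0, 0, -4], [0, 0, -4], [0, 0, -4]], grip=1)

```text
time: 1.82
eef_pos: [0.4177, -0.0419, 0.2765]
tcp_rot: [0.765, 0.644, -0.002, -0.003]
contact_force: [1.0, 0.0, 0.2]
opening: 0.997
```

```bash
python3 - <<'E'
from h import *
c=cam('wrist','w1.png'); print(get_state()['eef_pos'],(-c['R'].T@c['t']))
P=cloud(c); m=(P[...,2]>0.13)&(P[...,2]<0.155)&(c['depth']>0)
m[440:]=0
Q=P[m]; print(len(Q),Q.mean(0),cv2.minAreaRect((Q[:,:2]*1000).astype(np.float32)),np.percentile(Q[:,2],[5,50,95]))
E
```

```text
[ 0.41780185 -0.04829705  0.27656773] [0.43175883 0.03748949 0.4106517 ]
1655 [ 0.447045   -0.0471811   0.14120379] ((446.79071044921875, -51.09675598144531), (108.75350952148438, 10.136104583740234), 79.0291748046875) [0.13858189 0.14151724 0.14303746]
```

View pics/w1.png

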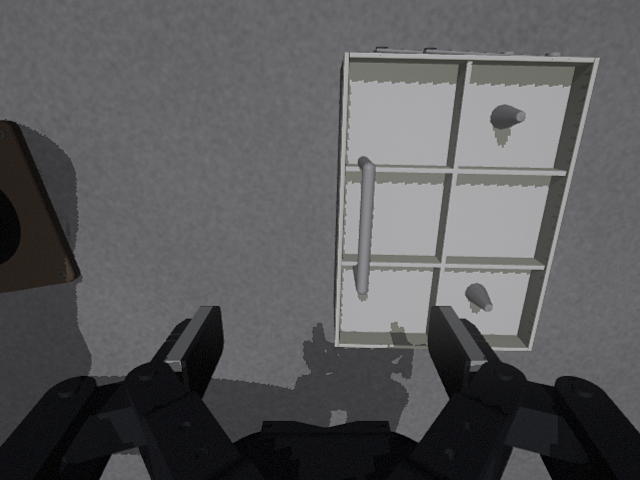

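Wrist view: the handle bar runs from (366,162) to (362,290), and the nozzles are at (508,116) and (479,298). This agrees with the two outer views: handle centre (0.446,-0.051,0.138), yaw about -11°. I'll go down on it.

>>> move_arm(linear=[[0.014, -0.002, 0], [0.014, -0.001, 0], [0, 0, -0.03], [0, 0, -0.03], [0, 0, -0.03], [0, 0, -0.03], [0, 0, -0.02], [0, 0, -0.006], [0, 0, 0], [0, 0, 0]], twist=[[0, 0, -0.6], [0, 0, -0.6], [0, 0, 0], [0, 0, 0], [0, 0, 0], [0, 0, 0], [0, 0, 0], [0, 0, 0], [0, 0, 0], [0, 0, 0]], grip=1, force=60)

```text
time: 2.7
eef_pos: [0.4456, -0.0565, 0.1266]
tcp_rot: [0.779, 0.627, -0.003, 0.001]
contact_force: [0.6, -0.6, 0.2]
opening: 0.999
```

```bash
python3 - <<'E'
from h import *
s=get_state();print(s['eef_pos'],s['tcp_rot'])
c=cam('wrist','w2.png')
c=cam('side'); cv2.imwrite('pics/s2.png',cv2.resize(c['img'][180:320,220:400],None,fx=4,fy=4))
E
```

```text
[ 0.44556496 -0.05646468  0.12663244] [ 7.79180078e-01  6.26794718e-01 -2.54318807e-03  5.65534168e-04]
```

View pics/w2.png

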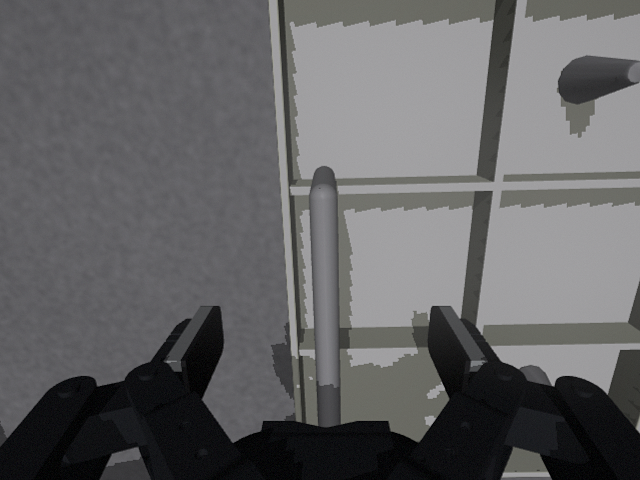

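View pics/s2.png

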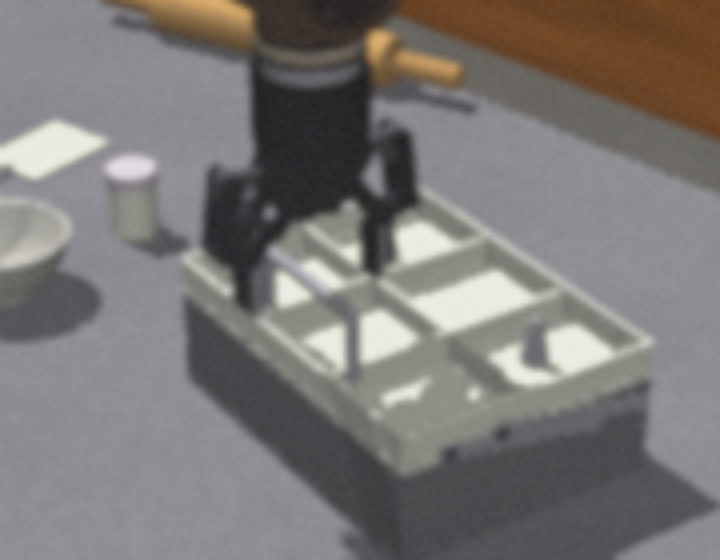

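The bar lies midway between the jaws in the wrist view (u about 325). In the side view the fingers straddle it, clear of the rim. I'll close the gripper.

>>> move_arm(linear=[[0, 0, 0], [0, 0, 0], [0, 0, 0], [0, 0, 0], [0, 0, 0], [0, 0, 0], [0, 0, 0], [0, 0, 0]], twist=[[0, 0, 1.2], [0, 0, 0], [0, 0, 0], [0, 0, 0], [0, 0, 0], [0, 0, 0], [0, 0, 0], [0, 0, 0]], grip=0, force=60)

```text
time: 3.47
eef_pos: [0.4458, -0.0571, 0.1342]
tcp_rot: [0.771, 0.637, -0.004, 0.001]
contact_force: [3.4, -0.5, -4.0]
opening: 0.088
```

```bash
python3 - <<'E'
from h import *
# arc table, 24 even steps q 0->1.745, caddy yaw -10.9
y=np.radians(-10.9)
def pos(q): 
    x=115*(np.cos(.1745)-np.cos(.1745+q)); z=115*(np.sin(.1745+q)-np.sin(.1745)); return np.array([x*np.cos(y),x*np.sin(y),z])
q=np.linspace(0,1.745,25); p=np.array([pos(a) for a in q])
for a,r in zip(q[1:],np.diff(p,axis=0)): print(round(a,3),r.round(1),pos(a).round(1))
s=get_state(); print(s['eef_pos'],s['contact_force'],s['opening'])
E
```

```text
0.073 [ 1.7 -0.3  8.2] [ 1.7 -0.3  8.2]
0.145 [ 2.3 -0.4  8. ] [ 4.  -0.8 16.2]
0.218 [ 2.9 -0.6  7.8] [ 6.9 -1.3 24. ]
0.291 [ 3.4 -0.7  7.6] [10.3 -2.  31.6]
0.364 [ 3.9 -0.8  7.3] [14.2 -2.7 39. ]
0.436 [ 4.5 -0.9  7. ] [18.7 -3.6 46. ]
0.509 [ 4.9 -1.   6.7] [23.6 -4.6 52.7]
0.582 [ 5.4 -1.   6.3] [29.1 -5.6 58.9]
0.654 [ 5.8 -1.1  5.9] [34.9 -6.7 64.8]
0.727 [ 6.2 -1.2  5.4] [41.2 -7.9 70.2]
0.8 [ 6.6 -1.3  4.9] [47.8 -9.2 75.2]
0.872 [ 7.  -1.3  4.4] [ 54.7 -10.5  79.6]
0.945 [ 7.3 -1.4  3.9] [ 62.  -11.9  83.5]
1.018 [ 7.5 -1.4  3.4] [ 69.5 -13.4  86.9]
1.091 [ 7.7 -1.5  2.8] [ 77.2 -14.9  89.7]
1.163 [ 7.9 -1.5  2.2] [ 85.1 -16.4  91.9]
1.236 [ 8.1 -1.6  1.6] [ 93.2 -17.9  93.6]
1.309 [ 8.1 -1.6  1. ] [101.3 -19.5  94.6]
1.381 [ 8.2 -1.6  0.4] [109.5 -21.1  95. ]
1.454 [ 8.2 -1.6 -0.2] [117.7 -22.7  94.8]
1.527 [ 8.2 -1.6 -0.8] [125.9 -24.2  94.1]
1.6 [ 8.1 -1.6 -1.4] [134.  -25.8  92.7]
1.672 [ 8.  -1.5 -2. ] [142.  -27.3  90.7]
1.745 [ 7.8 -1.5 -2.6] [149.8 -28.8  88.1]
[ 0.44580865 -0.05714516  0.13417637] [ 3.40909347 -0.51020603 -3.99955912] 0.08828397805834515
```

>>> move_arm(linear=[[0.0017, -0.0003, 0.0082], [0.0023, -0.0004, 0.008], [0.0029, -0.0006, 0.0078], [0.0034, -0.0007, 0.0076], [0.0039, -0.0008, 0.0073], [0.0045, -0.0009, 0.007], [0, 0, 0]], twist=[[0, 0, 0], [0, 0, 0], [0, 0, 0], [0, 0, 0], [0, 0, 0], [0, 0, 0], [0, 0, 0]], grip=0, force=80)

```text
time: 4.05
eef_pos: [0.4657, -0.061, 0.1819]
tcp_rot: [0.771, 0.636, -0.004, 0.001]
contact_force: [0.7, -0.1, -4.3]
opening: 0.081
```

```bash
python3 - <<'E'
from h import *
s=get_state();print(s['eef_pos'],s['tcp_rot'],s['contact_force'])
c=cam('side'); cv2.imwrite('pics/s3.png',cv2.resize(c['img'][160:320,220:400],None,fx=3.7,fy=3.7))
E
```

```text
[ 0.46572237 -0.06100684  0.18189577] [ 7.71415849e-01  6.36319785e-01 -3.78770464e-03  6.10286434e-04] [ 0.69387227 -0.11806489 -4.31556705]
```

View pics/s3.png

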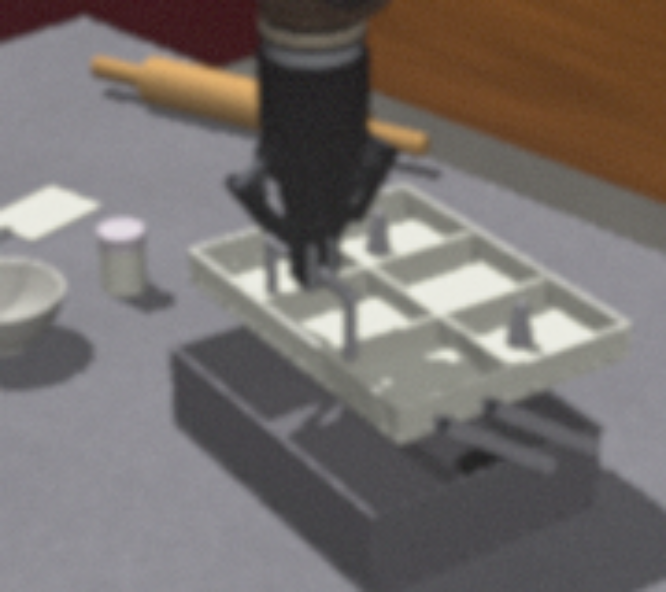

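The tray is rising level with both nozzles standing, and the force is low. I'll continue along the arc.

>>> move_arm(linear=[[0.0049, -0.001, 0.0067], [0.0054, -0.001, 0.0063], [0.0058, -0.0011, 0.0059], [0.0062, -0.0012, 0.0054], [0.0066, -0.0013, 0.0049], [0.007, -0.0013, 0.0044], [0.0073, -0.0014, 0.0039], [0.0075, -0.0014, 0.0034], [0.0077, -0.0015, 0.0028], [0.0079, -0.0015, 0.0022], [0.0081, -0.0016, 0.0016], [0.0081, -0.0016, 0.001], [0, 0, 0]], twist=[[0, 0, 0], [0, 0, 0], [0, 0, 0], [0, 0, 0], [0, 0, 0], [0, 0, 0], [0, 0, 0], [0, 0, 0], [0, 0, 0], [0, 0, 0], [0, 0, 0], [0, 0, 0], [0, 0, 0]])

```text
time: 5.18
eef_pos: [0.5534, -0.078, 0.2293]
tcp_rot: [0.771, 0.636, -0.008, -0.004]
contact_force: [-1.2, -1.0, -4.5]
opening: 0.08
```

>>> move_arm(linear=[[0.0082, -0.0016, 0.0001], [0.0082, -0.0016, -0.0006], [0.0081, -0.0016, -0.0012], [0.0081, -0.0016, -0.0018], [0.008, -0.0015, -0.0024], [0.004, -0.0008, -0.0014], [0, 0, 0], [0, 0, 0]], twist=[[0, 0, 0], [0, 0, 0], [0, 0, 0], [0, 0, 0], [0, 0, 0], [0, 0, 0], [0, 0, 0], [0, 0, 0]])

```text
time: 5.85
eef_pos: [0.5956, -0.0862, 0.2225]
tcp_rot: [0.771, 0.637, -0.018, -0.016]
contact_force: [-1.8, -1.2, -5.9]
opening: 0.075
```

```bash
python3 - <<'E'
from h import *
s=get_state();print(s['eef_pos'],s['tcp_rot'],s['contact_force'])
c=cam('side'); cv2.imwrite('pics/s4.png',cv2.resize(c['img'][140:320,220:420],None,fx=3.3,fy=3.3))
E
```

```text
[ 0.59562127 -0.08617639  0.22245522] [ 0.77076129  0.63668448 -0.01769065 -0.01571465] [-1.79534634 -1.20938494 -5.85254415]
```

View pics/s4.png

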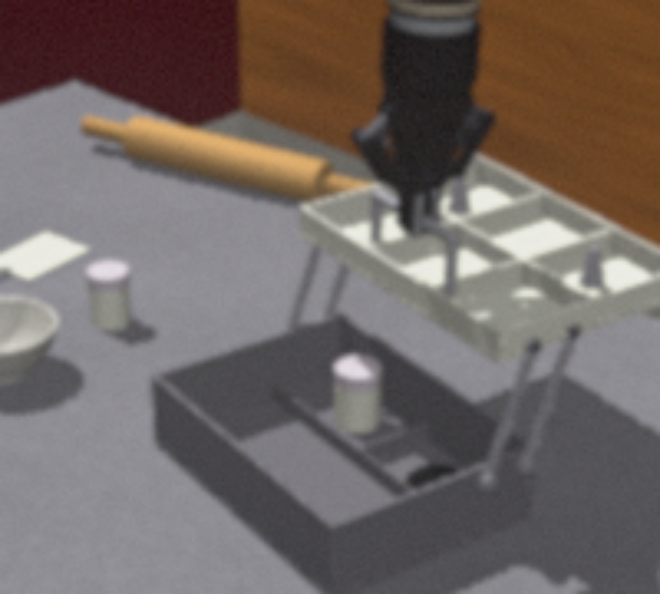

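Tray fully open: the TCP displacement (150,-29,88) mm matches the stop. Stored jar in the left rear compartment at crop (357,393), pad in the right one at (432,474), nozzles standing. I'll release and rise.

>>> move_arm(linear=[[0, 0, 0], [0, 0, 0], [0, 0, 0], [0, 0, 0], [0, 0, 0]], twist=[[0, 0, 0], [0, 0, 0], [0, 0, 0], [0, 0, 0], [0, 0, 0]], grip=0.7)

```text
time: 6.32
eef_pos: [0.6018, -0.087, 0.2288]
tcp_rot: [0.771, 0.637, -0.012, -0.009]
contact_force: [-0.1, 1.0, -0.1]
opening: 0.704
```

```bash
python3 - <<'E'
from h import *
s=get_state();print(s['eef_pos'],s['tcp_rot'],s['contact_force'],s['opening'],s['qpos'])
E
```

```text
[ 0.60176235 -0.08696939  0.22881089] [ 0.77099705  0.63667402 -0.0115129  -0.00878598] [-0.0640894   0.96166478 -0.12685298] 0.7043544189733396 [-0.30631445  0.16442344  1.74069933 -0.01026752  1.26374774 -0.11280935]
```

>>> move_arm(linear=[[0, 0, 0.035], [0, 0, 0.035], [-0.0062, 0.0193, 0], [-0.0062, 0.0193, 0], [-0.0062, 0.0193, 0], [-0.0062, 0.0193, 0], [-0.0062, 0.0193, 0], [-0.0062, 0.0193, 0], [-0.0062, 0.0193, 0], [-0.0062, 0.0193, 0], [-0.0062, 0.0193, 0], [-0.0062, 0.0193, 0], [-0.0062, 0.0193, 0], [-0.0062, 0.0193, 0], [-0.0062, 0.0193, 0], [-0.0062, 0.0193, 0], [-0.0062, 0.0193, 0], [-0.0062, 0.0193, 0], [-0.0062, 0.0193, 0], [-0.0062, 0.0193, 0]], twist=[[0, 0, 0], [0, 0, 0], [0, 0, 6.55], [0, 0, 6.55], [0, 0, 6.55], [0, 0, 6.55], [0, 0, 6.55], [0, 0, 6.55], [0, 0, 6.55], [0, 0, 6.55], [0, 0, 6.55], [0, 0, 6.55], [0, 0, 6.55], [0, 0, 6.55], [0, 0, 6.55], [0, 0, 6.55], [0, 0, 6.55], [0, 0, 6.55], [0, 0, 6.55], [0, 0, 6.55]], grip=0.8)

```text
time: 7.98
eef_pos: [0.492, 0.2734, 0.3209]
tcp_rot: [-0.194, 0.981, 0.004, 0.019]
contact_force: [-0.5, -0.5, 0.0]
opening: 0.801
```

```bash
cat >> h.py <<'E'
from scipy.spatial.transform import Rotation as Ro
def goal(phi,th):
    p,t=np.radians([phi,th]); z=np.array([np.sin(t)*np.cos(p),np.sin(t)*np.sin(p),-np.cos(t)]); y=np.array([-np.sin(p),np.cos(p),0]); return Ro.from_matrix(np.stack([np.cross(y,z),y,z],1))
def err(pos,phi,th):
    s=get_state(); r=Ro.from_quat(s['tcp_rot']); g=goal(phi,th)
    print('pos',s['eef_pos'].round(4),'d',(np.array(pos)-s['eef_pos']).round(4),'rotvec deg',np.degrees((g*r.inv()).as_rotvec()).round(2),'q',s['qpos'].round(3),'F',s['contact_force'].round(1),'op',round(s['opening'],3),'t',round(s['time'],2))
E
python3 - <<'E'
from h import *
err((0.513,0.267,0.108),17,38)
c=cam('side'); cv2.imwrite('pics/s5.png',c['img'])
c=cam('wrist','w5.png')
E
```

```text
pos [0.492  0.2734 0.3209] d [ 0.021  -0.0064 -0.2129] rotvec deg [ 12.06 -33.72  -5.22] q [ 0.326 -0.035  1.783  0.003  1.356 -1.636] F [-0.5 -0.5  0. ] op 0.801 t 7.98
```

View pics/s5.png

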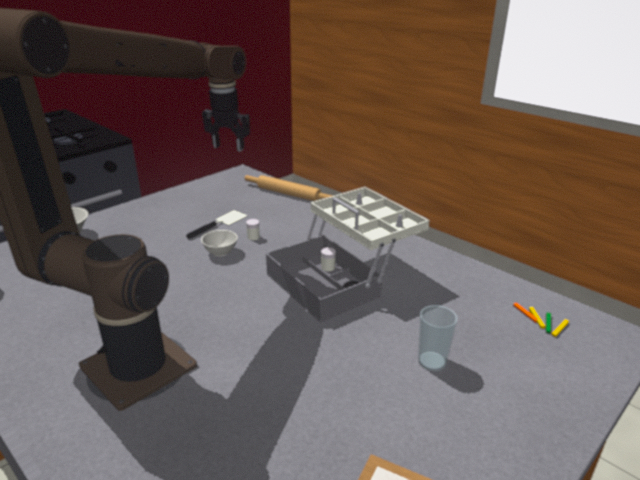

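View pics/w5.png

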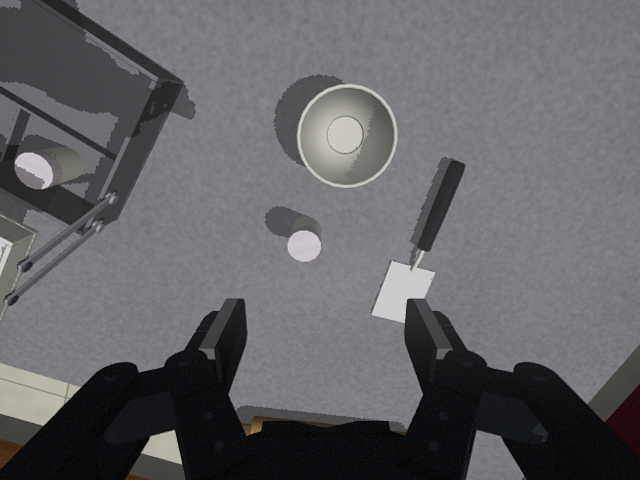

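Wrist view: jar lid (304,246), bowl rim (347,135), spatula blade (403,292), stored jar lid (34,170). The tray stays open in the side view. I'll refine the jar from this third view.

```bash
python3 - <<'E'
from h import *
c=load('wrist'); im=c['img'].astype(int)
m=((im.sum(-1)>540)&(im[...,0]-im[...,1]>2)).astype(np.uint8); m[300:]=0; m[:, 360:]=0
n,l,st,ce=cv2.connectedComponentsWithStats(m)
for i in range(1,n):
    if st[i,4]>150:
        k=(l==i).astype(np.uint8); cn=cv2.findContours(k,cv2.RETR_EXTERNAL,2)[0][0]; e=cv2.fitEllipse(cn)
        print(st[i],e,'z.056:',onz(c,*e[0],.056),'z.061:',onz(c,*e[0],.061),dep(c,*e[0]))
        w=e[0]
        if 280<w[0]<330:
            for n2,px in(('scene',(458.3,275.0)),('side',(252.2,221.1))):
                pass
            d0=c
d=np.load('last_scene.npz'); 
E
```

```text
[ 15 153  38  36 662] ((35.068382263183594, 167.25364685058594), (22.749727249145508, 43.56293487548828), 131.14085388183594) z.056: [ 0.59497878 -0.02347275  0.056     ] z.061: [ 0.59265388 -0.0201112   0.061     ] [ 0.59210781 -0.01932162  0.06217442]
[288 231  33  31 740] ((304.02154541015625, 245.778076171875), (30.11039924621582, 31.166166305541992), 106.91123962402344) z.056: [0.56757923 0.28242491 0.056     ] z.061: [0.56560038 0.28192309 0.061     ] [0.56789252 0.28250436 0.0552084 ]
```

>>> move_arm(linear=[[0.0025, -0.0008, -0.022], [0.0025, -0.0008, -0.022], [0.0025, -0.0008, -0.022], [0.0025, -0.0008, -0.022], [0.0025, -0.0008, -0.022], [0.0025, -0.0008, -0.022], [0.0025, -0.0008, -0.022], [0.0025, -0.0008, -0.022], [0.002, -0.0006, -0.022], [0, 0, -0.01], [0, 0, 0]], twist=[[1.5, -4.2, -0.65], [1.5, -4.2, -0.65], [1.5, -4.2, -0.65], [1.5, -4.2, -0.65], [1.5, -4.2, -0.65], [1.5, -4.2, -0.65], [1.5, -4.2, -0.65], [1.5, -4.2, -0.65], [0, 0, 0], [0, 0, 0], [0, 0, 0]], grip=0.8)

```text
time: 9.0
eef_pos: [0.5186, 0.2627, 0.1322]
tcp_rot: [-0.126, 0.934, 0.048, 0.331]
contact_force: [-0.4, -0.8, 1.1]
opening: 0.805
```

```bash
python3 - <<'E'
from h import *
err((0.514,0.266,0.108),17,38)
c=cam('side'); cv2.imwrite('pics/s6.png',cv2.resize(c['img'][100:280,140:360],None,fx=3.3,fy=3.3))
c=cam('wrist','w6.png')
E
```

```text
pos [0.5186 0.2627 0.1322] d [-0.0046  0.0033 -0.0242] rotvec deg [-0.7   0.96  1.52] q [ 0.3   -0.05   2.272 -0.057  0.237 -1.488] F [-0.4 -0.8  1.1] op 0.805 t 9.0
```

View pics/s6.png

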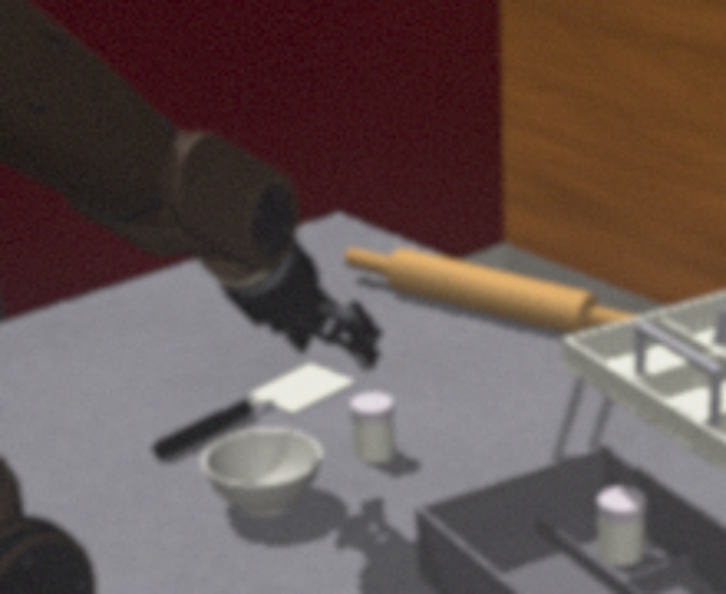

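View pics/w6.png

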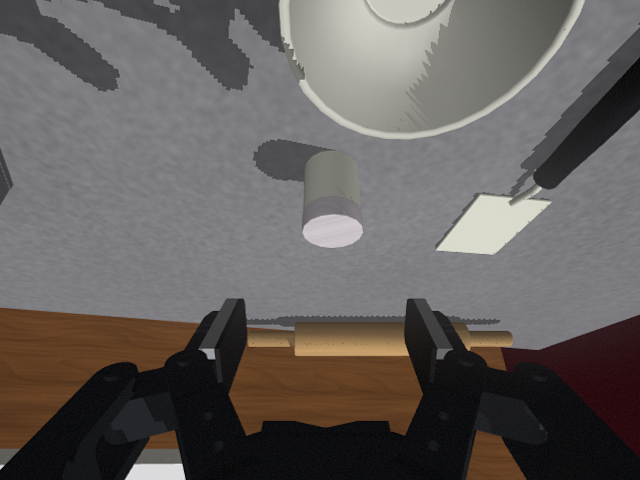

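Wrist pitch q5 is at 0.237, right at its limit, so I need to know the kinematics before going on. I'll fit a planar model from the recorded poses.

```bash
cat > fk.py <<'E'
import numpy as np
from scipy.optimize import least_squares
D=[([1.12902,0.28718,1.57819,0,1.2786,-.15],[.19386,.64589,.23793]),
([-0.30631,0.16442,1.7407,-0.01027,1.26375,-0.1128],[.60176,-.08697,.22881]),
([0.326,-0.035,1.783,0.003,1.356,-1.636],[.492,.2734,.3209]),
([0.3,-0.05,2.272,-0.057,0.237,-1.488],[.5186,.2627,.1322])]
def Rz(a):c,s=np.cos(a),np.sin(a);return np.array([[c,-s,0],[s,c,0],[0,0,1]])
def Ry(a):c,s=np.cos(a),np.sin(a);return np.array([[c,0,s],[0,1,0],[-s,0,c]])
def fk(q,p):
    r0,h,L1,L2,d,off,e=p
    R=Rz(q[0]); x=R@np.array([r0,off,h])
    R=R@Ry(q[1]); x=x+R@np.array([0,0,L1])
    R=R@Ry(q[2]); x=x+R@np.array([e,0,L2])
    R=R@Rz(q[3])@Ry(q[4]); x=x+R@np.array([0,0,d])
    return x,R@Rz(q[5])
f=lambda p:np.concatenate([fk(q,p)[0]-np.array(x) for q,x in D])
s=least_squares(f,[0,.3,.4,.4,.2,.1,0]); P=s.x
if __name__=='__main__':
    print(P.round(4),(s.fun*1000).round(1))
    from plant import get_state
    from scipy.spatial.transform import Rotation as Ro
    st=get_state(); x,R=fk(st['qpos'],P); print(x-st['eef_pos']); print(R.round(3)); print(Ro.from_quat(st['tcp_rot']).as_matrix().round(3)); print(st['qpos'])
E
python3 fk.py
```

```text
[-0.0008  0.2422  0.443   0.5736  0.2421  0.1009  0.0214] [ 0.   0.   0.  -0.  -0.   0.  -0.   0.1 -0.   0.  -0.1 -0. ]
[ 1.07326692e-04 -9.91855958e-06  4.03029529e-06]
[[ 0.267 -0.745  0.611]
 [-0.964 -0.202  0.175]
 [-0.007 -0.635 -0.772]]
[[-0.745 -0.267  0.611]
 [-0.202  0.964  0.175]
 [-0.635  0.007 -0.772]]
[ 0.30031013 -0.05165204  2.26853916 -0.05655491  0.23652341 -1.48840299]
```

```bash
cat > ik.py <<'E'
from fk import *
from scipy.spatial.transform import Rotation as Ro
import numpy as np
lo=np.array([-2.77,-.9,.21,-1.53,.24,-2.84]);hi=np.array([2.77,2.22,2.48,4.67,2.81,2.84])
F=Rz(np.pi/2)
def goal(phi,th):
    p,t=np.radians([phi,th]); z=np.array([np.sin(t)*np.cos(p),np.sin(t)*np.sin(p),-np.cos(t)]); y=np.array([-np.sin(p),np.cos(p),0]); return np.stack([np.cross(y,z),y,z],1)
def ik(pos,Rg,q0=(.3,0,2.1,0,.4,-1.5)):
    def f(q):
        x,R=fk(q,P); return np.r_[(x-pos)*10,Ro.from_matrix((R@F)@Rg.T).as_rotvec()]
    s=least_squares(f,q0); return s.x,np.abs(s.fun).max()
if __name__=='__main__':
    jar=np.array([.567,.2825,.038]); 
    pad=np.array([.574,-.137,.007+.038])
    for th in(30,33,36,38,40):
      for ph in(0,8,17,26,35):
        o=[]
        for back in(0,.05,.1):
            R=goal(ph,th); q,e=ik(jar+R[:,2]*(.011-back),R); o.append((q[2].round(2),q[3].round(2),q[4].round(3),round(e,4)))
        print('jar',th,ph,o)
    for th in(30,33,36,38,40):
      for ph in(-35,-25,-18,-11,-4):
        o=[]
        for dz,back in((0,0),(.05,0),(.02,.12)):
            R=goal(ph,th); q,e=ik(pad+[0,0,dz]+R[:,2]*(.011-back),R,(-.4,0,2.1,0,.4,-1.5)); o.append((q[2].round(2),q[3].round(2),q[4].round(3),q[5].round(2),round(e,4)))
        print('pad',th,ph,o)
E
python3 ik.py
```

```text
jar 30 0 [(np.float64(2.05), np.float64(-0.58), np.float64(0.332), np.float64(0.0)), (np.float64(2.1), np.float64(-0.5), np.float64(0.403), np.float64(0.0)), (np.float64(2.13), np.float64(-0.44), np.float64(0.484), np.float64(0.0))]
jar 30 8 [(np.float64(2.07), np.float64(-0.38), np.float64(0.273), np.float64(0.0)), (np.float64(2.12), np.float64(-0.31), np.float64(0.346), np.float64(0.0)), (np.float64(2.16), np.float64(-0.26), np.float64(0.431), np.float64(0.0))]
jar 30 17 [(np.float64(2.08), np.float64(-0.01), np.float64(0.243), np.float64(0.0)), (np.float64(2.14), np.float64(-0.01), np.float64(0.319), np.float64(0.0)), (np.float64(2.18), np.float64(-0.01), np.float64(0.406), np.float64(0.0))]
jar 30 26 [(np.float64(2.09), np.float64(0.36), np.float64(0.265), np.float64(0.0)), (np.float64(2.14), np.float64(0.3), np.float64(0.34), np.float64(0.0)), (np.float64(2.19), np.float64(0.25), np.float64(0.427), np.float64(0.0))]
jar 30 35 [(np.float64(2.08), np.float64(0.61), np.float64(0.329), np.float64(0.0)), (np.float64(2.14), np.float64(0.52), np.float64(0.4), np.float64(0.0)), (np.floa
[... 11310 characters left out ...]
64(-2.27), np.float64(0.0)), (np.float64(2.42), np.float64(0.33), np.float64(0.304), np.float64(-2.0), np.float64(0.0))]
pad 40 -11 [(np.float64(2.26), np.float64(1.5), np.float64(0.183), np.float64(-3.29), np.float64(0.0)), (np.float64(2.26), np.float64(0.96), np.float64(0.224), np.float64(-2.74), np.float64(0.0)), (np.float64(2.42), np.float64(0.63), np.float64(0.382), np.float64(-2.44), np.float64(0.0))]
pad 40 -4 [(np.float64(2.26), np.float64(1.42), np.float64(0.286), np.float64(-3.33), np.float64(0.0)), (np.float64(2.26), np.float64(1.07), np.float64(0.324), np.float64(-2.97), np.float64(0.0)), (np.float64(2.41), np.float64(0.79), np.float64(0.485), np.float64(-2.73), np.float64(0.0))]
```

```bash
python3 - <<'E'
from ik import *
jar=np.array([.567,.2825,.042]); pad=np.array([.574,-.137,.007+.042])
for ph in(28,32,36):
  for b in(0,.05,.1):
    R=goal(ph,32);x=jar+R[:,2]*(.011-b);q,e=ik(x,R);print('jar',ph,b,x.round(4),q.round(3),round(e,5))
for ph in(-11,-8,-5):
  for b in(0,.05,.1,.15):
    R=goal(ph,32);x=pad+R[:,2]*(.011-b);q,e=ik(x,R,(-.4,0,2.1,.4,.4,-2));print('pad',ph,b,x.round(4),q.round(3),round(e,5))
E
python3 -c "
from h import *
R=goal(32,32).as_matrix();err(np.array([.567,.2825,.042])+R[:,2]*(.011-.09),32,32)"
```

```text
jar 28 0 [0.5721 0.2852 0.0327] [ 0.257  0.278  2.102  0.522  0.246 -2.277] 0.0
jar 28 0.05 [0.5488 0.2728 0.0751] [ 0.244  0.144  2.162  0.423  0.318 -2.183] 0.0
jar 28 0.1 [0.5254 0.2604 0.1175] [ 0.23   0.006  2.211  0.352  0.404 -2.117] 0.0
jar 32 0 [0.5719 0.2856 0.0327] [ 0.241  0.28   2.101  0.644  0.279 -2.468] 0.0
jar 32 0.05 [0.5495 0.2715 0.0751] [ 0.223  0.145  2.16   0.535  0.349 -2.366] 0.0
jar 32 0.1 [0.527  0.2575 0.1175] [ 0.204  0.008  2.209  0.453  0.434 -2.291] 0.0
jar 36 0 [0.5717 0.2859 0.0327] [ 0.225  0.282  2.097  0.729  0.318 -2.622] 0.0
jar 36 0.05 [0.5503 0.2704 0.0751] [ 0.203  0.149  2.156  0.619  0.386 -2.521] 0.0
jar 36 0.1 [0.5288 0.2548 0.1175] [ 0.179  0.013  2.204  0.533  0.47  -2.444] 0.0
pad -11 0 [ 0.5797 -0.1381  0.0397] [-0.463  0.183  2.205  0.598  0.255 -2.385] 0.0
pad -11 0.05 [ 0.5537 -0.1331  0.0821] [-0.479  0.037  2.262  0.47   0.337 -2.264] 0.0
pad -11 0.1 [ 0.5277 -0.128   0.1245] [-0.498 -0.112  2.307  0.386  0.438 -2.185] 0.0
pad -11 0.15 [ 0.5017 -0.1229  0.1669] [-0.519 -0.262  2.341  0.33   0.553 -2.135] 0.0
pad -8 0 [ 0.5798 -0.1378  0.0397] [-0.476  0.184  2.203  0.681  0.282 -2.52 ] 0.0
pad -8 0.05 [ 0.5535 -0.1341  0.0821] [-0.496  0.039  2.26   0.548  0.363 -2.396] 0.0
pad -8 0.1 [ 0.5273 -0.1304  0.1245] [-0.519 -0.11   2.305  0.456  0.462 -2.311] 0.0
pad -8 0.15 [ 0.5011 -0.1267  0.1669] [-0.545 -0.259  2.339  0.394  0.576 -2.255] 0.0
pad -5 0 [ 0.5798 -0.1375  0.0397] [-0.489  0.186  2.201  0.743  0.311 -2.636] 0.0
pad -5 0.05 [ 0.5534 -0.1352  0.0821] [-0.513  0.041  2.257  0.611  0.391 -2.513] 0.0
pad -5 0.1 [ 0.527  -0.1329  0.1245] [-0.54  -0.106  2.302  0.516  0.489 -2.426] 0.0
pad -5 0.15 [ 0.5006 -0.1306  0.1669] [-0.571 -0.253  2.334  0.449  0.603 -2.368] 0.0
pos [0.5205 0.2635 0.1353] d [ 0.011  -0.0032 -0.0263] rotvec deg [-3.39  6.68 16.49] q [ 0.3   -0.052  2.269 -0.057  0.237 -1.488] F [0.4 0.2 0.9] op 0.803 t 9.1
```

>>> move_arm(linear=[[0.002, -0.001, 0], [0.002, -0.001, -0.005], [0.002, -0.001, -0.006], [0.002, -0.001, -0.007], [0.002, 0, -0.008], [0, 0, 0]], twist=[[-0.7, 1.35, 3.3], [-0.7, 1.35, 3.3], [-0.7, 1.35, 3.3], [-0.7, 1.35, 3.3], [-0.7, 1.35, 3.3], [0, 0, 0]], grip=0.8)

```text
time: 9.6
eef_pos: [0.5438, 0.2636, 0.1278]
tcp_rot: [-0.263, 0.92, 0.076, 0.282]
contact_force: [0.1, 0.5, -0.7]
opening: 0.796
```

```bash
python3 - <<'E'
from h import *
R=goal(32,32).as_matrix();j=np.array([.567,.2825,.042]);err(j+R[:,2]*(.011-.09),32,32);err(j+R[:,2]*.011,32,32)
E
```

```text
pos [0.5438 0.2636 0.1278] d [-0.0123 -0.0033 -0.0188] rotvec deg [-0.61  1.97  0.27] q [ 0.21   0.022  2.182  0.472  0.411 -2.302] F [ 0.1  0.5 -0.7] op 0.796 t 9.6
pos [0.5438 0.2636 0.1278] d [ 0.0281  0.022  -0.0951] rotvec deg [-0.61  1.97  0.27] q [ 0.21   0.022  2.182  0.472  0.411 -2.302] F [ 0.1  0.5 -0.7] op 0.796 t 9.6
```

>>> move_arm(linear=[[-0.007, -0.002, -0.01], [-0.006, -0.001, -0.009], [0, 0, 0], [0.0067, 0.0042, -0.0127], [0.0067, 0.0042, -0.0127], [0.0067, 0.0042, -0.0127], [0, 0, 0], [0, 0, 0]], twist=[[-0.3, 1, 0.15], [-0.3, 1, 0.15], [0, 0, 0], [0, 0, 0], [0, 0, 0], [0, 0, 0], [0, 0, 0], [0, 0, 0]], grip=0.8)

```text
time: 10.27
eef_pos: [0.5532, 0.2756, 0.0753]
tcp_rot: [-0.263, 0.923, 0.075, 0.27]
contact_force: [0.4, -0.2, 0.5]
opening: 0.8
```

```bash
python3 - <<'E'
from h import *
R=goal(32,32).as_matrix();j=np.array([.567,.2825,.042]);err(j+R[:,2]*.011,32,32)
c=cam('wrist','w7.png')
c=cam('side'); cv2.imwrite('pics/s7.png',cv2.resize(c['img'][120:280,160:340],None,fx=3.7,fy=3.7))
E
```

```text
pos [0.5532 0.2756 0.0753] d [ 0.0187  0.01   -0.0426] rotvec deg [-0.13  0.57  0.19] q [ 0.231  0.153  2.153  0.539  0.335 -2.363] F [ 0.4 -0.2  0.5] op 0.8 t 10.27
```

View pics/w7.png

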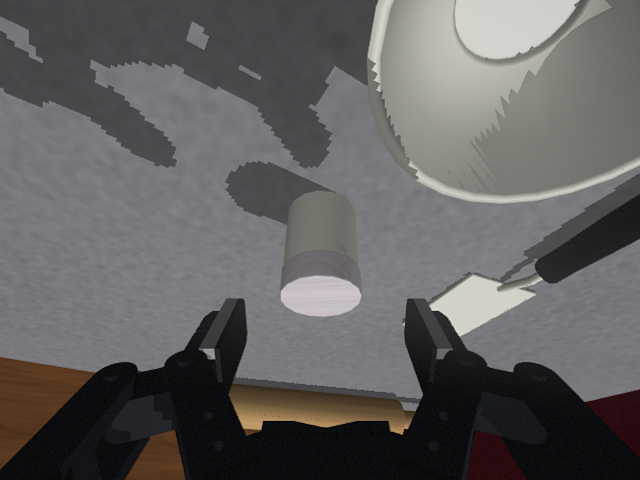

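View pics/s7.png

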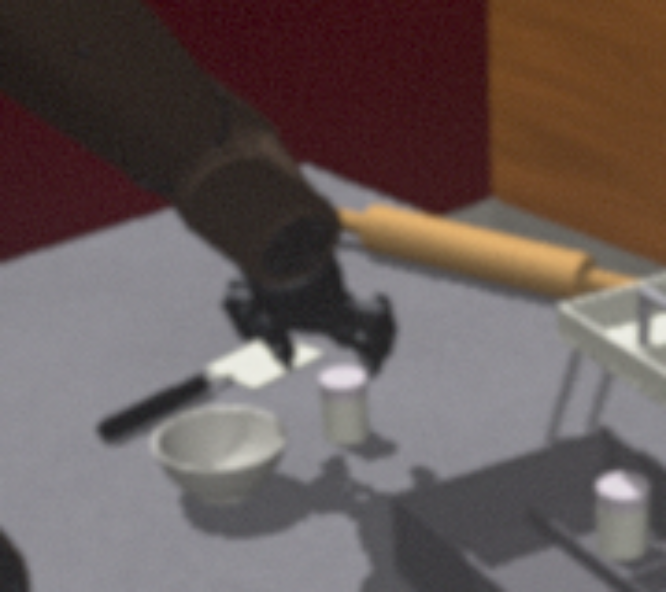

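The jar (lid at u about 321) is centred between the jaws (about 325) and the bowl is clear. I'll finish the approach.

>>> move_arm(linear=[[0.005, 0.0027, -0.012], [0.005, 0.0027, -0.012], [0.005, 0.0026, -0.011], [0.0035, 0.002, -0.0075], [0, 0, 0], [0, 0, 0]], twist=[[0, 0.3, 0.1], [0, 0.3, 0.1], [0, 0, 0], [0, 0, 0], [0, 0, 0], [0, 0, 0]], grip=0.8, force=30)

```text
time: 10.87
eef_pos: [0.5736, 0.2864, 0.0384]
tcp_rot: [-0.265, 0.923, 0.077, 0.27]
contact_force: [0.4, -0.4, -0.2]
opening: 0.796
```

```bash
python3 - <<'E'
from h import *
R=goal(32,32).as_matrix();j=np.array([.567,.2825,.042]);err(j+R[:,2]*.011,32,32)
c=cam('wrist','w8.png')
E
```

```text
pos [0.5736 0.2864 0.0384] d [-0.0017 -0.0008 -0.0058] rotvec deg [-0.27  0.53 -0.02] q [ 0.241  0.27   2.102  0.655  0.279 -2.478] F [ 0.4 -0.4 -0.2] op 0.796 t 10.87
```

View pics/w8.png

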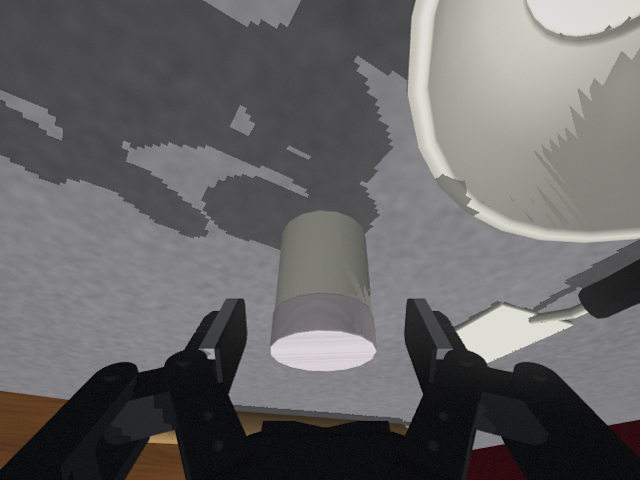

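>>> move_arm(linear=[[-0.001, -0.0005, -0.005], [0, 0, 0], [0, 0, 0], [0, 0, 0], [0, 0, 0], [0, 0, 0], [0, 0, 0]], twist=[[-0.2, 0.4, 0], [0, 0, 0], [0, 0, 0], [0, 0, 0], [0, 0, 0], [0, 0, 0], [0, 0, 0]], grip=0, force=40)

```text
time: 11.5
eef_pos: [0.5723, 0.2858, 0.0354]
tcp_rot: [-0.265, 0.923, 0.076, 0.267]
contact_force: [0.9, 0.4, -0.9]
opening: 0.459
```

```bash
python3 - <<'E'
from h import *
R=goal(32,32).as_matrix();j=np.array([.567,.2825,.042]);err(j+R[:,2]*.011,32,32)
c=cam('wrist','w9.png')
c=cam('side'); cv2.imwrite('pics/s9.png',cv2.resize(c['img'][120:280,160:340],None,fx=3.7,fy=3.7))
E
```

```text
pos [0.5723 0.2858 0.0354] d [-0.0003 -0.0002 -0.0028] rotvec deg [-0.1   0.23 -0.04] q [ 0.241  0.274  2.102  0.648  0.28  -2.472] F [ 0.9  0.4 -0.9] op 0.459 t 11.5
```

View pics/w9.png

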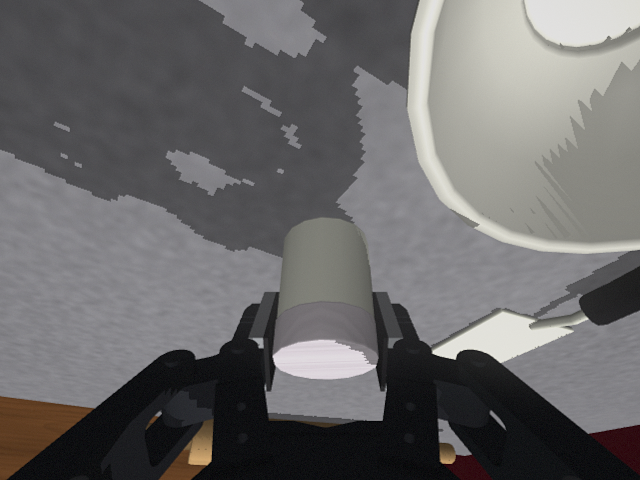

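View pics/s9.png

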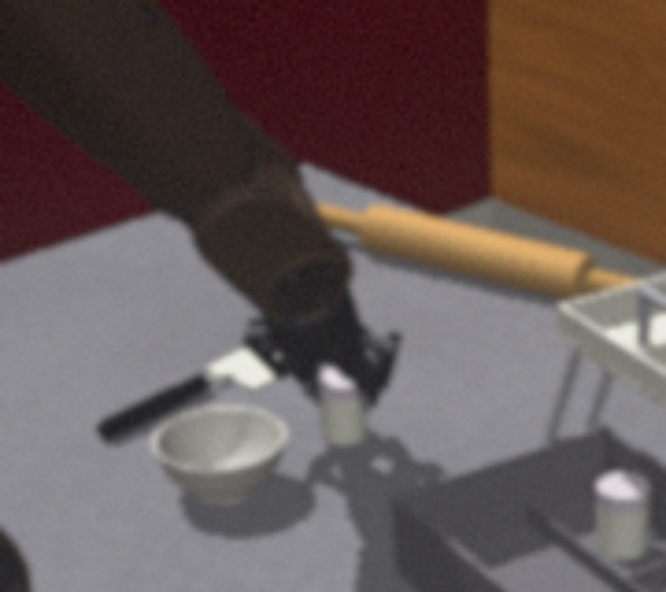

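The jar is gripped (opening 0.459, about 39 mm), still upright. I'll lift it.

>>> move_arm(linear=[[0, 0, 0.008], [0, 0, 0.014], [-0.005, -0.003, 0.016], [-0.005, -0.003, 0.016], [-0.005, -0.003, 0.016], [-0.005, -0.003, 0.016], [-0.005, -0.003, 0.016], [0, 0, 0]], twist=[[0, 0, 0], [0, 0, 0], [0, 0, 0], [0, 0, 0], [0, 0, 0], [0, 0, 0], [0, 0, 0], [0, 0, 0]], grip=0, force=50)

```text
time: 12.27
eef_pos: [0.5427, 0.2693, 0.137]
tcp_rot: [-0.266, 0.925, 0.076, 0.262]
contact_force: [0.9, 0.1, -0.4]
opening: 0.456
```

```bash
python3 - <<'E'
from h import *
err((.512,-.1283,.1526),-8,32)
c=cam('wrist','w10.png')
c=cam('side'); cv2.imwrite('pics/s10.png',cv2.resize(c['img'][100:280,140:360],None,fx=3.3,fy=3.3))
E
```

```text
pos [0.5427 0.2693 0.137 ] d [-0.0307 -0.3976  0.0156] rotvec deg [ -0.05  -0.35 -40.09] q [ 0.222  0.02   2.152  0.395  0.475 -2.216] F [ 0.9  0.1 -0.4] op 0.456 t 12.27
```

View pics/w10.png

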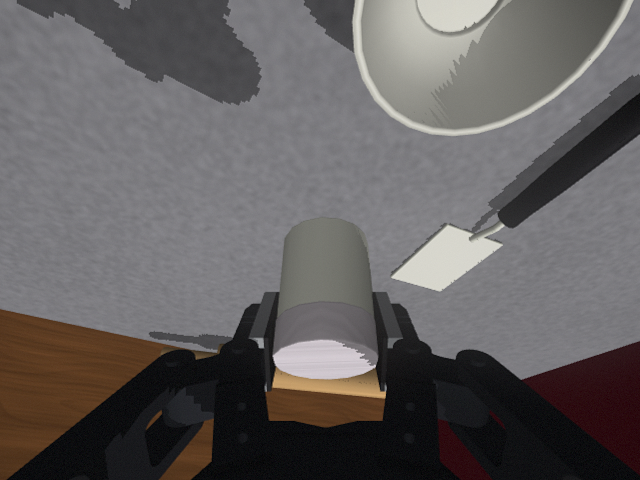

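View pics/s10.png

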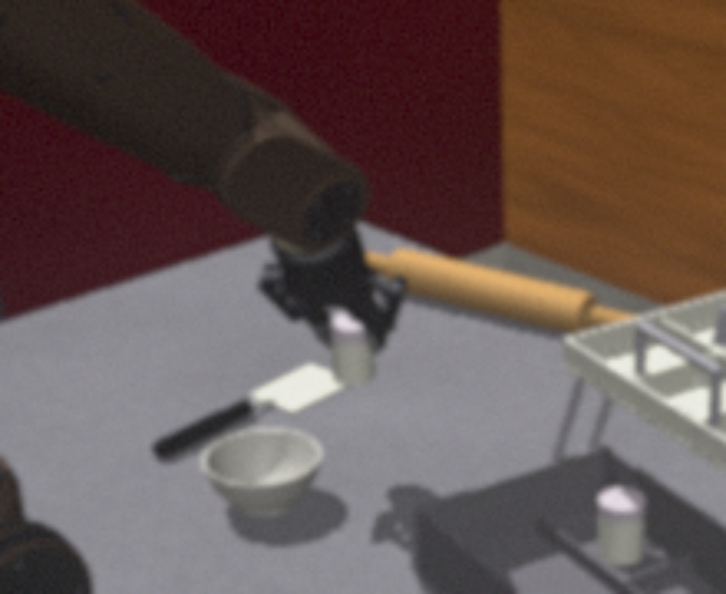

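Jar secure and unchanged in the grasp. I'll carry it across to in front of the free compartment.

>>> move_arm(linear=[[-0.0025, -0.024, 0.002], [-0.0025, -0.024, 0.002], [-0.0025, -0.024, 0.002], [-0.0025, -0.024, 0.002], [-0.0025, -0.024, 0.002], [-0.002, -0.024, 0.001], [-0.002, -0.024, 0.001], [-0.002, -0.024, 0.001], [-0.002, -0.024, 0.001], [-0.002, -0.024, 0], [-0.002, -0.024, 0], [-0.002, -0.024, 0], [-0.002, -0.024, 0], [-0.002, -0.024, 0], [-0.002, -0.024, 0], [-0.002, -0.024, 0], [0, -0.012, 0], [0, 0, 0]], twist=[[0, 0, -2.5], [0, 0, -2.5], [0, 0, -2.5], [0, 0, -2.5], [0, 0, -2.5], [0, 0, -2.5], [0, 0, -2.5], [0, 0, -2.5], [0, 0, -2.5], [0, 0, -2.5], [0, 0, -2.5], [0, 0, -2.5], [0, 0, -2.5], [0, 0, -2.5], [0, 0, -2.5], [0, 0, -2.5], [0, 0, 0], [0, 0, 0]])

```text
time: 13.87
eef_pos: [0.4918, -0.1407, 0.1165]
tcp_rot: [0.084, 0.965, -0.011, 0.248]
contact_force: [0.4, 0.3, -0.6]
opening: 0.454
```

```bash
python3 - <<'E'
from h import *
err((.512,-.1283,.1526),-8,32)
c=cam('wrist','w11.png')
c=cam('side'); cv2.imwrite('pics/s11.png',cv2.resize(c['img'][100:320,180:440],None,fx=2.8,fy=2.8))
E
```

```text
pos [ 0.4918 -0.1407  0.1165] d [0.0202 0.0124 0.0361] rotvec deg [-1.7  -3.01  1.65] q [-0.579 -0.158  2.35   0.426  0.53  -2.299] F [ 0.4  0.3 -0.6] op 0.454 t 13.87
```

View pics/w11.png

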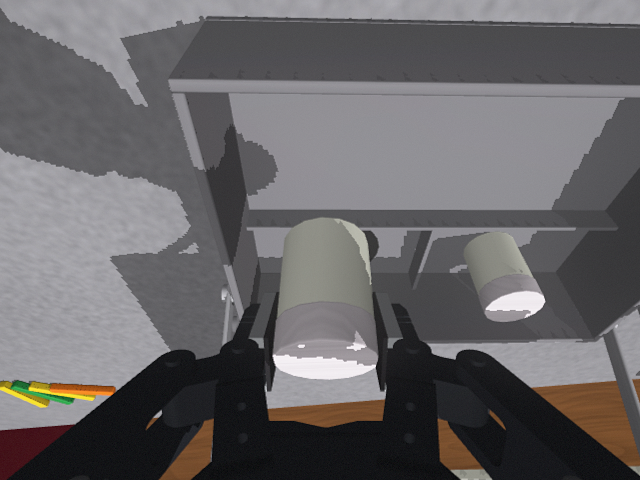

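View pics/s11.png

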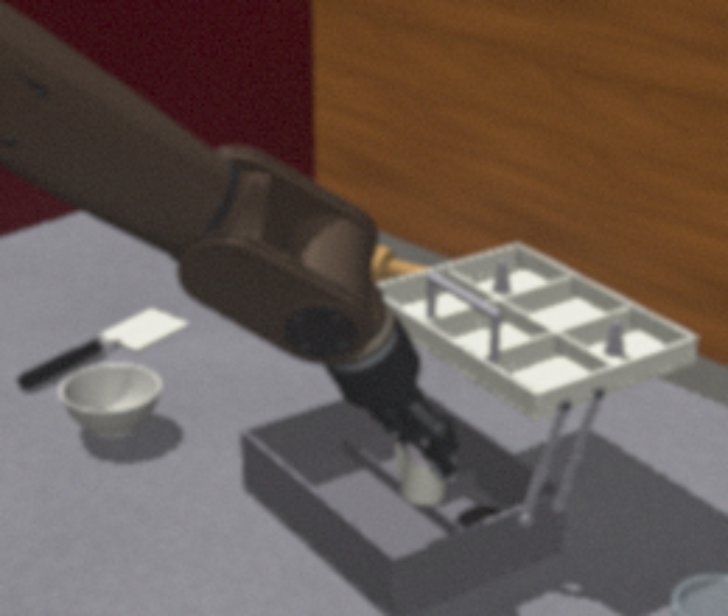

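The jar is over the front compartment, with the pad just showing at wrist (372,245) and side-crop (480,515). I'll measure the pad from the side view, and the caddy from wrist depth.

```bash
python3 - <<'E'
from h import *
c=load('side'); im=c['img']; g=im.max(-1)
cv2.imwrite('pics/s11z.png',cv2.resize(im[260:310,310:390],None,fx=9,fy=9,interpolation=cv2.INTER_CUBIC))
print(g[278:292,338:368])
P=cloud(c)
# expected circle projection
for ctr in([.574,-.137],):
    a=np.linspace(0,2*np.pi,8,endpoint=False)
    print([tuple(np.round(proj(c,(ctr[0]+.028*np.cos(t),ctr[1]+.028*np.sin(t),.007)),1)) for t in a],proj(c,(*ctr,.007)))
E
```

```text
[[ 85  83  80  92 100 105 116 117 113 104  95  80  77  76  79  81  80  74
   67  63  65  63  62  66  62  60  64  63  70  88]
 [ 89  95 101 115 120 129 128 130 126 122 112  91  80  73  72  79  75  74
   72  74  65  64  63  58  61  62  71  71  81  96]
 [104 112 122 132 133 130 132 132 128 117 105  91  73  68  68  69  69  70
   71  69  69  69  69  71  70  79  90 102  99 106]
 [124 129 136 132 134 129 129 124 107  97  83  69  54  52  44  46  48  54
   52  59  66  75  77  75  86 101 109 114 115 112]
 [127 129 131 134 135 127 116  99  79  66  52  44  41  45  43  39  39  30
   46  53  67  89  97 101 100 107 102 102 108 114]
 [115 125 130 132 128 110  90  67  53  45  41  41  44  38  45  44  51  58
   62  73  90 111 108 103  96  91  89  91 111 125]
 [ 94 111 124 125 123  98  66  45  43  44  47  44  43  42  53  67  84  93
   95  97 101 104  99  90  85  79  85  98 123 141]
 [ 77  92 108 116 104  81  56  42  44  42  44  44  48  59  75  94 105 111
  105  97  89  85  78  78  76  77  81 103 120 129]
 [ 71  77  88 101  96  81  61  49  44  47  54  59  66  73  89 102 105  97
   90  83  79  77  72  74 
[... 335 characters left out ...]
5  78  73  77
   76  73  77  73  75  71  79  79  76  75  75  73]
 [114  95  78  73  77  79  84  81  78  77  78  76  76  77  74  76  76  74
   73  76  77  76  78  76  72  76  72  78  76  79]
 [106  95  81  76  75  80  78  78  73  77  77  75  74  74  78  77  75  74
   78  77  75  76  75  76  74  70  76  74  75  76]]
[(np.float64(359.4), np.float64(281.3)), (np.float64(352.1), np.float64(279.7)), (np.float64(345.2), np.float64(281.3)), (np.float64(342.6), np.float64(285.3)), (np.float64(346.0), np.float64(289.4)), (np.float64(353.5), np.float64(291.1)), (np.float64(360.6), np.float64(289.4)), (np.float64(362.9), np.float64(285.3))] (np.float64(352.7891614003365), np.float64(285.29715863425434))
```

View pics/s11z.png

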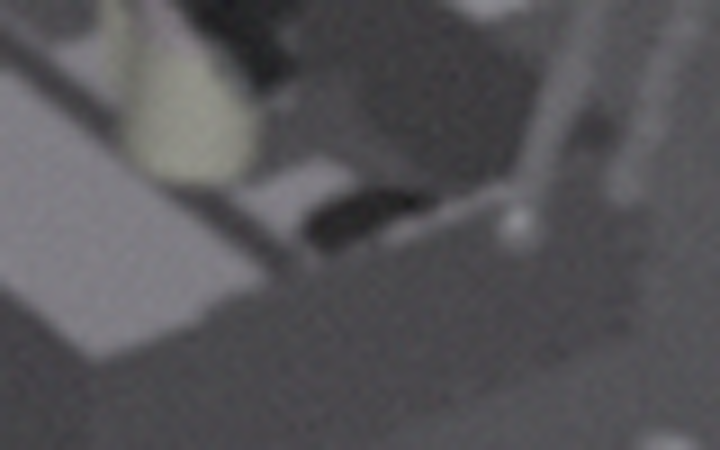

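The pad is half hidden by the wall in the side view; its visible left edge matches the prediction within 1 px. I'll shift aside so the wrist camera sees the whole pad.

>>> move_arm(linear=[[0, 0.018, 0.01], [0, 0.018, 0.01], [0, 0.018, 0.01], [0, 0, 0.004], [0, 0, 0]], twist=[[-0.6, -1, 0.5], [-0.6, -1, 0.6], [-0.5, -1, 0.5], [0, 0, 0], [0, 0, 0]])

```text
time: 14.38
eef_pos: [0.4891, -0.0783, 0.1461]
tcp_rot: [0.065, 0.96, -0.016, 0.271]
contact_force: [0.6, -0.1, -0.4]
opening: 0.455
```

```bash
python3 - <<'E'
from h import *
err((.512,-.1283,.1526),-8,32)
c=cam('wrist','w12.png')
E
```

```text
pos [ 0.4891 -0.0783  0.1461] d [ 0.0229 -0.05    0.0065] rotvec deg [-0.35 -0.44 -0.35] q [-0.447 -0.284  2.398  0.336  0.525 -2.131] F [ 0.6 -0.1 -0.4] op 0.455 t 14.38
```

View pics/w12.png

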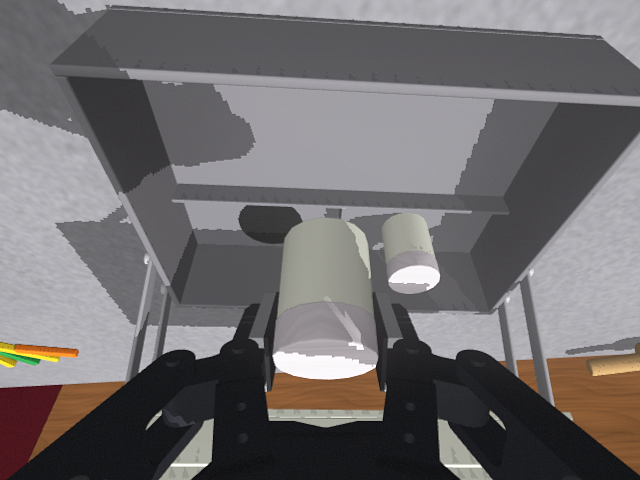

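The pad is at (270,223), from u=238 to 302. Its near edge is cut by the divider. I'll put the contour on the z=7 mm plane and fit a circle.

```bash
python3 - <<'E'
from h import *
from scipy.optimize import least_squares
c=load('wrist'); im=c['img']; roi=im[195:255,225:310].max(-1)
m=(roi<52).astype(np.uint8); n,l,st,ce=cv2.connectedComponentsWithStats(m); i=1+st[1:,4].argmax(); print(st[i],ce[i])
cn=cv2.findContours((l==i).astype(np.uint8),cv2.RETR_EXTERNAL,cv2.CHAIN_APPROX_NONE)[0][0][:,0]+[225,195]
pts=np.array([onz(c,u,v,.007)[:2] for u,v in cn])
print('depth z of pad',np.median([dep(c,u,v)[2] for u,v in [(265,228),(270,225),(260,222)]]))
# use contour points not on divider (v>214) & not on jar border(u<292)
k=(cn[:,1]>213)&(cn[:,0]<288); q=pts[k]
f=lambda p:np.hypot(q[:,0]-p[0],q[:,1]-p[1])-.028
s=least_squares(f,q.mean(0),loss='soft_l1',f_scale=.001); print('R28',s.x,np.std(f(s.x)),k.sum())
f2=lambda p:np.hypot(q[:,0]-p[0],q[:,1]-p[1])-p[2]
s=least_squares(f2,[*q.mean(0),.028],loss='soft_l1',f_scale=.001); print('free',s.x,np.std(f2(s.x)))
# stored jar lid, divider etc: caddy rim from depth
P=cloud(c); z=P[...,2]
mm=(z>.066)&(z<.074)&(c['depth']>0); mm[255:]=0
Q=P[mm]; print(len(Q),cv2.minAreaRect((Q[:,:2]*1000).astype(np.float32)))
E
```

```text
[ 21  36  41  12 310] [42.48387097 41.68709677]
depth z of pad 0.006834797856260066
R28 [ 0.61251563 -0.15268082] 0.005723594752139661 87
free [ 0.59032982 -0.1434011   0.01098852] 0.003908929990842347
12416 ((489.8244934082031, -59.327972412109375), (271.5823059082031, 130.93234252929688), 79.30532836914062)
```

```bash
python3 - <<'E'
from h import *
from scipy.optimize import least_squares
c=load('wrist'); im=c['img']; g=im.max(-1)
cv2.imwrite('pics/w12z.png',cv2.resize(im[190:260,220:320],None,fx=8,fy=8,interpolation=cv2.INTER_NEAREST))
print(g[200:250:3,230:310:4])
E
```

```text
[[ 92  93  95  94  95  89  97  95  90  90  98  88  91  99  96  90  97  98
   93  99]
 [163 164 164 165 169 168 170 168 164 153 140 140 128 125 116 112 111 103
  100 101]
 [163 162 162 164  60  55  54  53  52  53  72  80  97 124 123 153 166 165
  163 164]
 [163 162 163  82  59  61  57  60  60  61  57  63  59  61  62  63  76 163
  164 164]
 [163 164 163  58  60  60  57  59  59  60  60  60  63  61  62  60  61 157
  164 164]
 [163 161 152  57  59  57  60  61  59  58  58  58  62  61  64  62  60  60
  163 162]
 [163 162  87  61  59  61  59  59  58  59  60  56  56  61  61  60  61  62
  169 165]
 [163 163 151  58  58  57  59  59  59  56  58  60  60  60  61  60  62  63
  113 160]
 [162 162 162  56  56  58  58  60  61  59  59  59  57  62  62  60  59 126
  157 156]
 [163 162 163  54  57  57  57  57  58  55  56  57  59  59  61  57 154 153
  156 156]
 [ 97 153  98  75  58  56  57  55  58  59  57  59  59  58  59 126 151 154
  157 157]
 [101 101 101 101  45  47  49  44  46  57  44  47  50  56  50 147 151 154
  157 157]
 [102 101 102 100 102  51  47  46  46  46  48  49  48  48 128 148 151 155
  157 157]
 [100 102 101 101 100 100  64  44  46  45  49  47  48  48 139 147 151 153
  158 158]
 [101 102  98  99 100 100 103 101  69  51  43  45  47  51 139 149 152 156
  158 157]
 [ 82  84  86  88  88  97  98  97  98  98 103 101 103 102 141 150 154 156
  158 158]
 [ 86  85  84  84  84  84  85  87  85  85  86  86  87  88 140 149 154 154
  157 157]]
```

View pics/w12z.png

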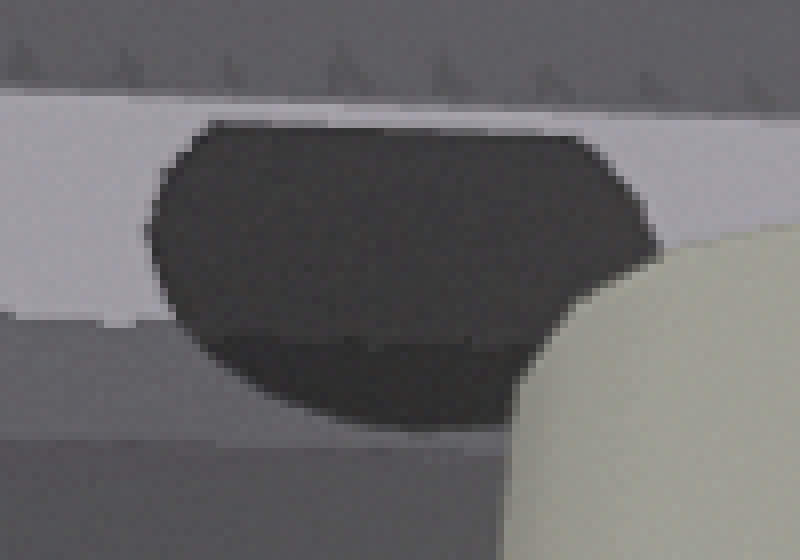

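```bash
python3 - <<'E'
from h import *
from scipy.optimize import least_squares
c=load('wrist'); g=c['img'].max(-1)
m=np.zeros_like(g); m[190:260,220:310]=(g[190:260,220:310]<70)
n,l,st,ce=cv2.connectedComponentsWithStats(m.astype(np.uint8)); i=1+st[1:,4].argmax(); print(st[i])
cn=cv2.findContours((l==i).astype(np.uint8),cv2.RETR_EXTERNAL,cv2.CHAIN_APPROX_NONE)[0][0][:,0]
u,v=cn.T
k=((u<247)|(v>238)|((u>293)&(v<220)))&(v>207)&~((u>281)&(v>222))
q=np.array([onz(c,a,b,.007)[:2] for a,b in cn[k]])
f=lambda p:np.hypot(q[:,0]-p[0],q[:,1]-p[1])-.028
s=least_squares(f,q.mean(0),loss='soft_l1',f_scale=.001); print('R28',s.x,np.std(f(s.x)),k.sum(),proj(c,(*s.x,.007)))
f2=lambda p:np.hypot(q[:,0]-p[0],q[:,1]-p[1])-p[2]
s=least_squares(f2,[*q.mean(0),.028],loss='soft_l1',f_scale=.001); print('free',s.x,np.std(f2(s.x)))
E
```

```text
[ 239  206   63   38 1781]
R28 [ 0.57289216 -0.13628755] 0.0007095959377918737 65 (np.float64(271.1992620615662), np.float64(222.84886799566328))
free [ 0.57333983 -0.13709495  0.02702365] 0.0003953860784543314
```

The pad is at (0.573,-0.1365), top z 7 mm, agreeing with the caddy geometry (0.574,-0.137). I'll move to the start of the insertion line.

>>> move_arm(linear=[[0.005, -0.012, 0.003], [0.005, -0.012, 0.003], [0.005, -0.012, 0.002], [0.004, -0.008, 0.002], [0, 0, 0], [0, 0, 0]], twist=[[-0.1, -0.1, -0.1], [-0.1, -0.1, -0.1], [-0.1, -0.1, -0.1], [0, 0, 0], [0, 0, 0], [0, 0, 0]])

```text
time: 14.93
eef_pos: [0.5072, -0.1239, 0.1515]
tcp_rot: [0.067, 0.96, -0.017, 0.27]
contact_force: [-0.3, -1.0, -2.0]
opening: 0.453
```

```bash
python3 - <<'E'
from h import *
err((.5108,-.1278,.1526),-8,32);err((.579,-.1374,.0424),-8,32)
E
```

```text
pos [ 0.5072 -0.1239  0.1515] d [ 0.0036 -0.0039  0.0011] rotvec deg [-0.3  -0.61 -0.1 ] q [-0.53  -0.213  2.331  0.399  0.547 -2.254] F [-0.3 -1.  -2. ] op 0.453 t 14.93
pos [ 0.5072 -0.1239  0.1515] d [ 0.0718 -0.0135 -0.1091] rotvec deg [-0.3  -0.61 -0.1 ] q [-0.53  -0.213  2.331  0.399  0.547 -2.254] F [-0.3 -1.  -2. ] op 0.453 t 14.93
```

>>> move_arm(linear=[[0.008, -0.003, -0.012], [0.008, -0.003, -0.012], [0.008, -0.001, -0.012], [0.008, -0.001, -0.012], [0.007, -0.001, -0.011], [0, 0, 0], [0, 0, 0]], twist=[[-0.1, -0.3, 0], [-0.1, -0.3, 0], [0, 0, 0], [0, 0, 0], [0, 0, 0], [0, 0, 0], [0, 0, 0]])

```text
time: 15.52
eef_pos: [0.5458, -0.1314, 0.088]
tcp_rot: [0.067, 0.959, -0.017, 0.273]
contact_force: [-0.0, 0.5, -1.2]
opening: 0.455
```

```bash
python3 - <<'E'
from h import *
err((.579,-.1374,.0424),-8,32)
c=cam('wrist','w13.png')
c=cam('side'); cv2.imwrite('pics/s13.png',cv2.resize(c['img'][100:320,180:440],None,fx=2.8,fy=2.8))
E
```

```text
pos [ 0.5458 -0.1314  0.088 ] d [ 0.0332 -0.006  -0.0456] rotvec deg [-0.23 -0.19 -0.11] q [-0.501  0.009  2.275  0.533  0.382 -2.382] F [-0.   0.5 -1.2] op 0.455 t 15.52
```

View pics/w13.png

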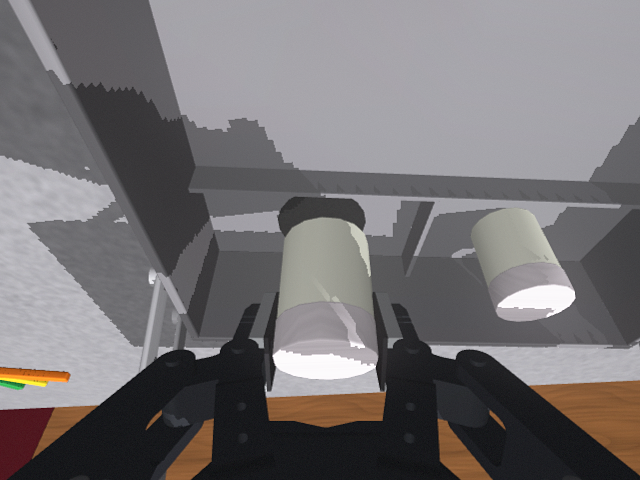

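View pics/s13.png

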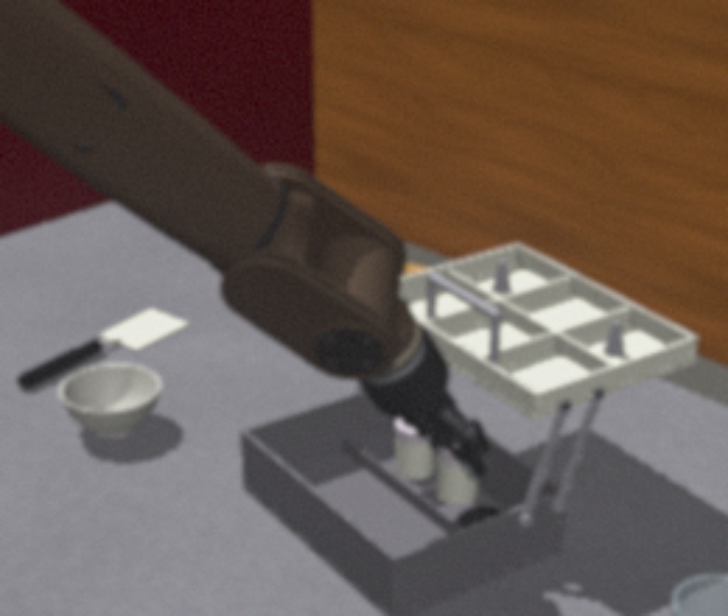

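Lined up: the pad (u about 321) sits directly ahead of the jar base (u about 325). The gripper is in front of the tray edge with no contact force. I'll go nearly all the way down.

>>> move_arm(linear=[[0.008, -0.0015, -0.01], [0.008, -0.0015, -0.01], [0.007, -0.0015, -0.009], [0.005, -0.001, -0.007], [0.003, -0.0005, -0.004], [0, 0, 0], [0, 0, 0]], twist=[[-0.1, -0.1, 0], [-0.1, -0.1, 0], [0, 0, 0], [0, 0, 0], [0, 0, 0], [0, 0, 0], [0, 0, 0]])

```text
time: 16.2
eef_pos: [0.5795, -0.1384, 0.0539]
tcp_rot: [0.065, 0.957, -0.021, 0.28]
contact_force: [-0.6, -0.7, -2.3]
opening: 0.454
```

```bash
python3 - <<'E'
from h import *
err((.579,-.1374,.0424),-8,32)
c=cam('wrist','w14.png')
c=cam('side'); cv2.imwrite('pics/s14.png',cv2.resize(c['img'][160:320,280:440],None,fx=3.7,fy=3.7))
E
```

```text
pos [ 0.5795 -0.1384  0.0539] d [-0.0005  0.001  -0.0115] rotvec deg [ 0.29  0.63 -0.12] q [-0.478  0.152  2.209  0.657  0.295 -2.498] F [-0.6 -0.7 -2.3] op 0.454 t 16.2
```

View pics/w14.png

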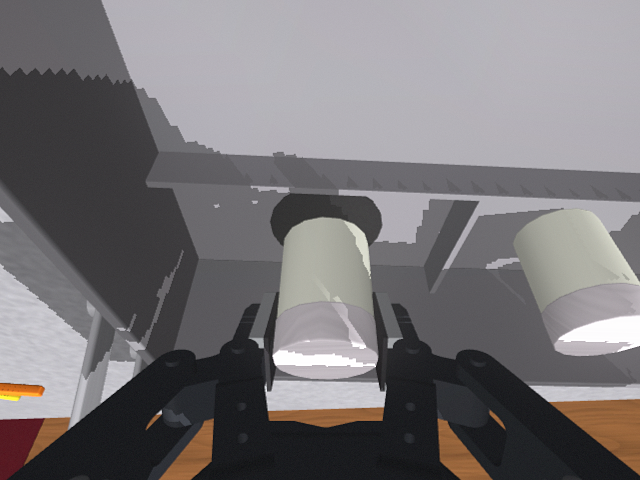

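View pics/s14.png

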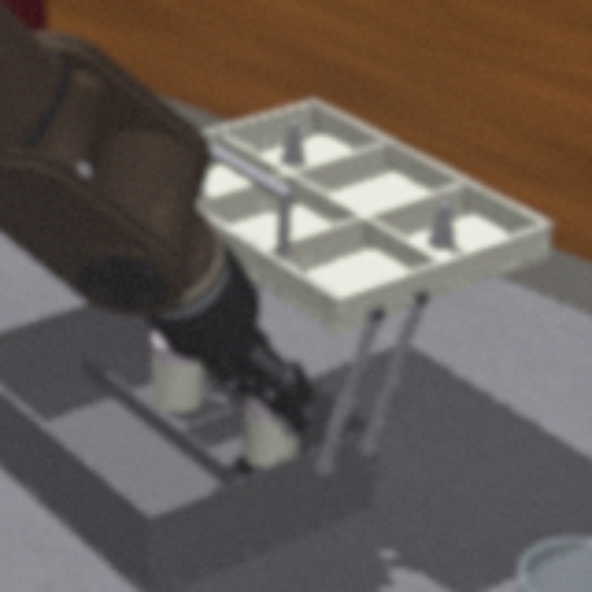

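The jar hovers about 11 mm over the pad, centred (pad u 271–381, jar axis about 325). I'll lower it slowly.

>>> move_arm(linear=[[0, 0.0005, -0.003], [0, 0.0005, -0.003], [-0.0005, 0, -0.003], [0, 0, 0], [0, 0, 0]], twist=[[0.1, 0.3, 0], [0.1, 0.2, 0], [0, 0, 0], [0, 0, 0], [0, 0, 0]])

```text
time: 16.72
eef_pos: [0.5789, -0.1374, 0.0457]
tcp_rot: [0.066, 0.958, -0.02, 0.277]
contact_force: [-0.1, 0.1, -0.3]
opening: 0.458
```

```bash
python3 - <<'E'
from h import *
err((.579,-.1374,.0424),-8,32)
E
```

```text
pos [ 0.5789 -0.1374  0.0457] d [ 0.0001 -0.     -0.0033] rotvec deg [ 0.13  0.21 -0.12] q [-0.476  0.169  2.208  0.668  0.288 -2.509] F [-0.1  0.1 -0.3] op 0.458 t 16.72
```

>>> move_arm(linear=[[0, 0, -0.0015], [0, 0, -0.0015], [0, 0, 0], [0, 0, 0]], twist=[[0, 0.1, 0], [0, 0, 0], [0, 0, 0], [0, 0, 0]])

```text
time: 17.05
eef_pos: [0.579, -0.1375, 0.0425]
tcp_rot: [0.066, 0.959, -0.02, 0.276]
contact_force: [-0.4, 0.0, -0.8]
opening: 0.452
```

```bash
python3 - <<'E'
from h import *
err((.579,-.1374,.0424),-8,32)
E
```

```text
pos [ 0.579  -0.1375  0.0425] d [ 0.      0.0001 -0.0001] rotvec deg [ 0.14  0.11 -0.11] q [-0.476  0.176  2.207  0.676  0.283 -2.517] F [-0.4  0.  -0.8] op 0.452 t 17.05
```

>>> move_arm(linear=[[0, 0, -0.001], [0, 0, 0]], twist=[[0, 0, 0], [0, 0, 0]])

```text
time: 17.22
eef_pos: [0.5797, -0.1377, 0.0429]
tcp_rot: [0.066, 0.958, -0.02, 0.277]
contact_force: [-0.0, -0.6, -0.3]
opening: 0.457
```

>>> move_arm(linear=[[0, 0, -0.001], [0, 0, 0]], twist=[[0, 0, 0], [0, 0, 0]])

```text
time: 17.38
eef_pos: [0.5801, -0.1379, 0.0426]
tcp_rot: [0.066, 0.958, -0.02, 0.278]
contact_force: [0.1, 0.1, -0.6]
opening: 0.451
```

>>> move_arm(linear=[[-0.0005, 0, -0.002], [0, 0, -0.0005]], twist=[[0, 0, 0], [0, 0, 0]])

```text
time: 17.55
eef_pos: [0.5812, -0.1382, 0.0427]
tcp_rot: [0.065, 0.958, -0.02, 0.28]
contact_force: [0.0, 1.6, -0.6]
opening: 0.448
```

```bash
python3 - <<'E'
from h import *
err((.579,-.1374,.0424),-8,32)
c=cam('wrist','w15.png')
c=cam('side'); cv2.imwrite('pics/s15.png',cv2.resize(c['img'][200:310,300:400],None,fx=5,fy=5))
E
```

```text
pos [ 0.5812 -0.1382  0.0427] d [-0.0022  0.0008 -0.0003] rotvec deg [ 0.22  0.53 -0.17] q [-0.476  0.179  2.205  0.701  0.278 -2.543] F [ 0.   1.6 -0.6] op 0.448 t 17.55
```

View pics/w15.png

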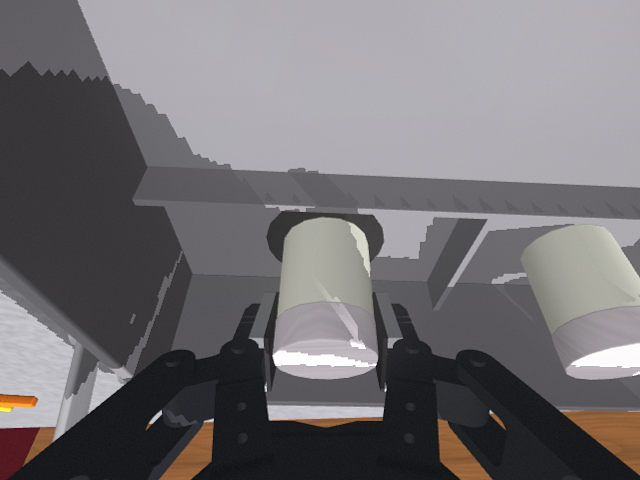

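View pics/s15.png

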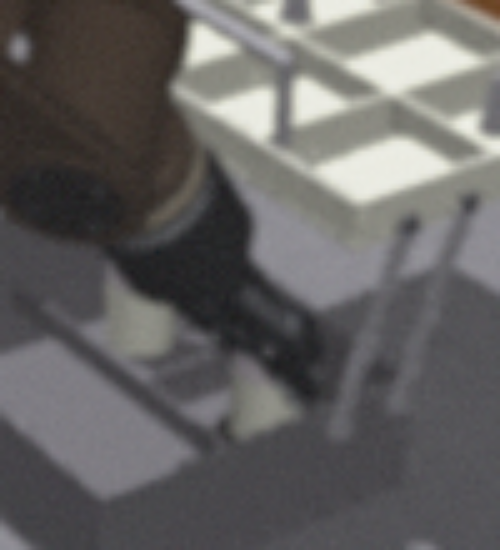

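```bash
python3 - <<'E'
from h import *
c=load('wrist')
for v in (214,216,218,220,222,225,230,240,260,280): print(v,dep(c,325,v).round(4),c['img'][v,325])
print('stored');
for v in (224,226,228,230,234,240,250): print(v,dep(c,570,v).round(4))
E
```

```text
214 [ 0.554  -0.1346  0.0067] [56 56 57]
216 [ 0.5562 -0.1349  0.0058] [62 63 64]
218 [ 0.556  -0.1349  0.0071] [164 175 172]
220 [ 0.5558 -0.1349  0.0084] [160 170 169]
222 [ 0.5551 -0.1348  0.0102] [159 170 168]
225 [ 0.5552 -0.1348  0.0119] [158 168 167]
230 [ 0.5546 -0.1347  0.0152] [160 169 168]
240 [ 0.5566 -0.1349  0.0189] [160 170 169]
260 [ 0.5564 -0.1349  0.0292] [160 170 171]
280 [ 0.5547 -0.1346  0.0396] [158 169 168]
stored
224 [ 0.5779 -0.0257  0.0044]
226 [ 0.5785 -0.0257  0.0051]
228 [ 0.5774 -0.0269  0.007 ]
230 [ 0.5787 -0.0265  0.0072]
234 [ 0.5788 -0.0273  0.0094]
240 [ 0.5795 -0.0282  0.0122]
250 [ 0.5798 -0.0301  0.0173]
```

Wrist depth puts the jar base at z about 7.1 mm, on the pad, with its front face vertical and the jar centre about 2–3 mm from the pad centre. I'll release it.

>>> move_arm(linear=[[0, 0, 0], [0, 0, 0], [0, 0, 0], [0, 0, 0], [0, 0, 0]], twist=[[0, 0, 0], [0, 0, 0], [0, 0, 0], [0, 0, 0], [0, 0, 0]], grip=0.65)

```text
time: 18.07
eef_pos: [0.5809, -0.1384, 0.0415]
tcp_rot: [0.066, 0.958, -0.021, 0.279]
contact_force: [0.1, 0.0, 0.8]
opening: 0.654
```

```bash
python3 - <<'E'
from h import *
err((.579,-.1374,.0424),-8,32)
c=cam('wrist','w16.png')
for v in (216,218,220,225,240,260,280): print(v,dep(c,325,v).round(4),c['img'][v,325])
E
```

```text
pos [ 0.5809 -0.1384  0.0415] d [-0.0019  0.001   0.0009] rotvec deg [ 0.24  0.45 -0.11] q [-0.476  0.181  2.205  0.701  0.276 -2.543] F [0.1 0.  0.8] op 0.654 t 18.07
216 [ 0.5546 -0.1349  0.0057] [53 53 54]
218 [ 0.5547 -0.1349  0.0068] [56 57 57]
220 [ 0.555  -0.135   0.0077] [161 172 171]
225 [ 0.5545 -0.1349  0.011 ] [157 168 168]
240 [ 0.5549 -0.1349  0.0189] [157 168 166]
260 [ 0.5546 -0.1348  0.0291] [161 169 169]
280 [ 0.5546 -0.1348  0.0383] [171 183 182]
```

View pics/w16.png

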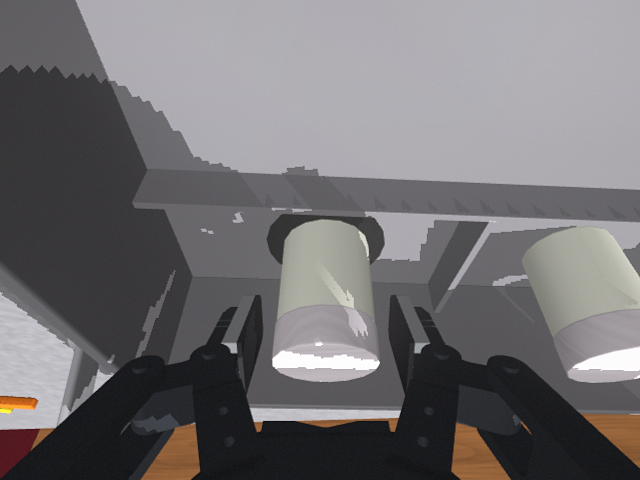

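The jar stands free on the pad, upright, with the fingers clear on both sides. I'll retreat back along the tool axis.

>>> move_arm(linear=[[-0.0045, 0.0006, 0.007], [-0.0055, 0.0008, 0.0085], [-0.0065, 0.001, 0.0105], [-0.0065, 0.001, 0.0105], [-0.0065, 0.001, 0.0105], [0, 0, 0]], twist=[[0, 0, 0], [0, 0, 0], [0, 0, 0], [0, 0, 0], [0, 0, 0], [0, 0, 0]])

```text
time: 18.62
eef_pos: [0.549, -0.1333, 0.0878]
tcp_rot: [0.066, 0.958, -0.02, 0.277]
contact_force: [0.0, -0.1, 0.1]
opening: 0.648
```

```bash
python3 - <<'E'
from h import *
err((.579-.07,-.1374+.01,.0424+.113),-8,32)
c=cam('wrist','w17.png')
E
```

```text
pos [ 0.549  -0.1333  0.0878] d [-0.04    0.0059  0.0676] rotvec deg [ 0.13  0.2  -0.1 ] q [-0.5    0.016  2.271  0.543  0.371 -2.394] F [ 0.  -0.1  0.1] op 0.648 t 18.62
```

View pics/w17.png

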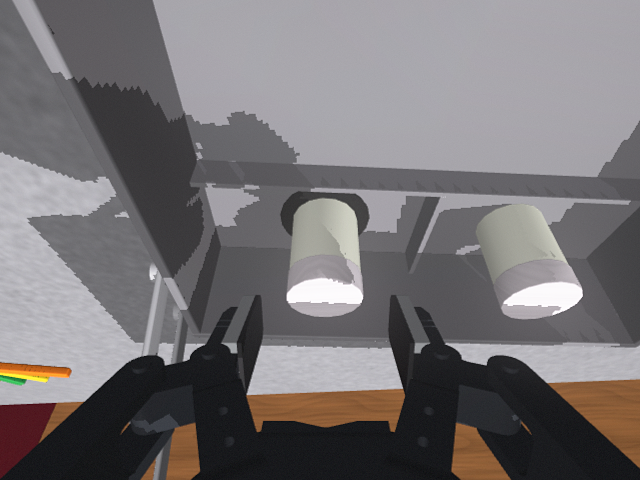

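The jar stands centred on the pad (pad u 281–369, jar about 325). I'll continue out, then bring the tool upright.

>>> move_arm(linear=[[-0.0068, 0.001, 0.011], [-0.0068, 0.001, 0.011], [-0.0068, 0.001, 0.011], [-0.0068, 0.001, 0.011], [-0.0068, 0.001, 0.011], [-0.0068, 0.001, 0.013], [-0.003, 0, 0.022], [-0.003, 0, 0.022], [-0.003, 0, 0.022], [0, 0, 0.02], [0, 0, 0.02], [0, 0, 0.02], [0, 0, 0.02], [0, 0, 0.02], [0, 0, 0]], twist=[[0, 0, 0], [0, 0, 0], [0, 0, 0], [0, 0, 0], [0, 0, 0], [0, 0, 0], [0.5, 4, 0], [0.5, 4, 0], [0.5, 4, 0], [0.6, 4, 0], [0.6, 4, 0], [0.6, 4, 0], [0.6, 4, 0], [0.6, 3.7, 0], [0, 0, 0]])

```text
time: 19.92
eef_pos: [0.4926, -0.1232, 0.3153]
tcp_rot: [0.071, 0.997, 0.007, -0.022]
contact_force: [-0.4, -0.1, 1.3]
opening: 0.65
```

```bash
python3 - <<'E'
from h import *
err((.596,-.08,.33),-101,0)
c=cam('side','s18.png')
E
```

```text
pos [ 0.4926 -0.1232  0.3153] d [0.1034 0.0432 0.0147] rotvec deg [ -2.76  -1.17 -92.89] q [-0.443 -0.114  1.867 -0.004  1.435 -1.872] F [-0.4 -0.1  1.3] op 0.65 t 19.92
```

View pics/s18.png

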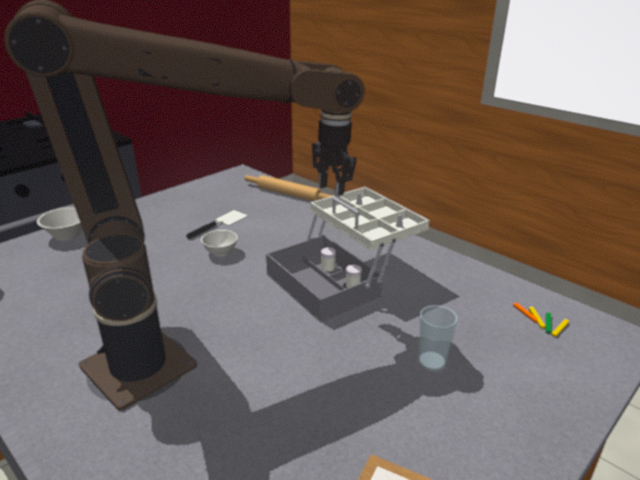

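Both jars stand in the caddy (329,259) and (353,276), and the tray is still open. I'll turn and go above the handle.

>>> move_arm(linear=[[0.0072, 0.003, 0.002], [0.0072, 0.003, 0.002], [0.0072, 0.003, 0.002], [0.0072, 0.003, 0.002], [0.0072, 0.003, 0.002], [0.0072, 0.003, 0.002], [0.0072, 0.003, 0.002], [0.0072, 0.003, 0.001], [0.0072, 0.003, 0.001], [0.0072, 0.003, 0.001], [0.0072, 0.003, 0.001], [0.0072, 0.003, 0.001], [0.0072, 0.003, 0.001], [0.0072, 0.003, 0], [0, 0, 0]], twist=[[0, 0, -6.65], [0, 0, -6.65], [0, 0, -6.65], [0, 0, -6.65], [0, 0, -6.65], [0, 0, -6.65], [0, 0, -6.65], [0, 0, -6.65], [0, 0, -6.65], [0, 0, -6.65], [0, 0, -6.65], [0, 0, -6.65], [0, 0, -6.65], [0, 0, -6.65], [0, 0, 0]], grip=0.8)

```text
time: 21.22
eef_pos: [0.586, -0.0732, 0.2931]
tcp_rot: [0.797, 0.603, 0.03, -0.024]
contact_force: [-0.7, 0.5, 0.1]
opening: 0.803
```

```bash
python3 - <<'E'
from h import *
err((.596,-.08,.33),-101,0)
c=cam('wrist','w19.png')
P=cloud(c); m=(P[...,2]>0.219)&(P[...,2]<0.24)&(c['depth']>0); m[430:]=0
n,l,st,ce=cv2.connectedComponentsWithStats(m.astype(np.uint8)); i=1+st[1:,4].argmax(); Q=P[l==i]; print(st[i],Q.mean(0),cv2.minAreaRect((Q[:,:2]*1000).astype(np.float32)),np.percentile(Q[:,2],[5,50,95]))
E
```

```text
pos [ 0.586  -0.0732  0.2931] d [ 0.01   -0.0068  0.0369] rotvec deg [-4.36  0.88  4.73] q [-0.328  0.06   1.737  0.079  1.351 -0.071] F [-0.7  0.5  0.1] op 0.803 t 21.22
[ 332  183   28  173 2774] [ 0.59708365 -0.07637316  0.2293313 ] ((596.45166015625, -80.18184661865234), (108.84567260742188, 10.021224021911621), 78.98384094238281) [0.22676374 0.22962259 0.23107646]
```

View pics/w19.png

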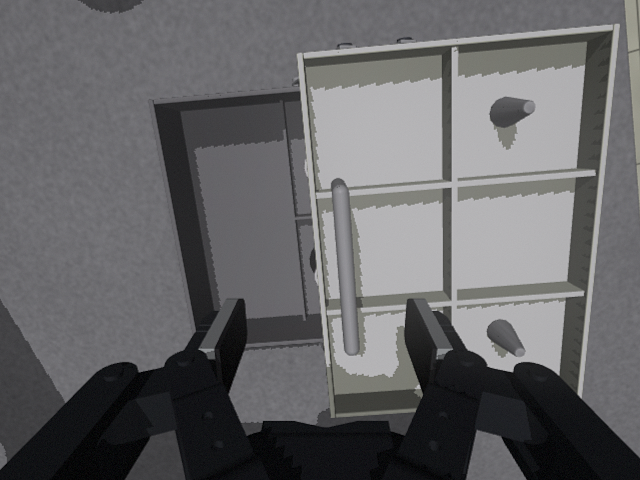

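Wrist view: the bar runs from (338,184) to (352,350), centre (0.597,-0.080,0.226). I'll square up above it.

>>> move_arm(linear=[[0.004, -0.003, 0], [0.004, -0.003, 0], [0.003, -0.002, 0], [0, 0, 0], [0, 0, 0]], twist=[[-1.5, 0.3, 1.6], [-1.5, 0.3, 1.6], [-1.4, 0.3, 1.5], [0, 0, 0], [0, 0, 0]])

```text
time: 21.68
eef_pos: [0.5923, -0.0817, 0.285]
tcp_rot: [0.765, 0.644, -0.005, -0.004]
contact_force: [-0.4, 0.4, -1.0]
opening: 0.794
```

```bash
python3 - <<'E'
from h import *
err((.597,-.082,.222),-101,0)
E
```

```text
pos [ 0.5923 -0.0817  0.285 ] d [ 0.0047 -0.0003 -0.063 ] rotvec deg [-0.02 -0.69 -1.25] q [-0.305  0.092  1.717 -0.003  1.344 -0.134] F [-0.4  0.4 -1. ] op 0.794 t 21.68
```

>>> move_arm(linear=[[0.0047, 0, -0.003], [0, 0, -0.012], [0, 0, -0.015], [0, 0, -0.015], [0, 0, -0.012], [0, 0, -0.005], [0, 0, 0], [0, 0, 0]], twist=[[0, -0.6, -1.2], [0, 0, 0], [0, 0, 0], [0, 0, 0], [0, 0, 0], [0, 0, 0], [0, 0, 0], [0, 0, 0]], grip=0.8)

```text
time: 22.35
eef_pos: [0.5944, -0.082, 0.2147]
tcp_rot: [0.772, 0.636, 0.0, -0.003]
contact_force: [-0.1, -0.4, 0.5]
opening: 0.8
```

```bash
python3 - <<'E'
from h import *
err((.597,-.082,.222),-101,0)
c=cam('wrist','w20.png')
E
```

```text
pos [ 0.5944 -0.082   0.2147] d [ 0.0026 -0.      0.0073] rotvec deg [-0.24 -0.18  0.07] q [-0.307  0.146  1.788  0.003  1.212 -0.115] F [-0.1 -0.4  0.5] op 0.8 t 22.35
```

View pics/w20.png

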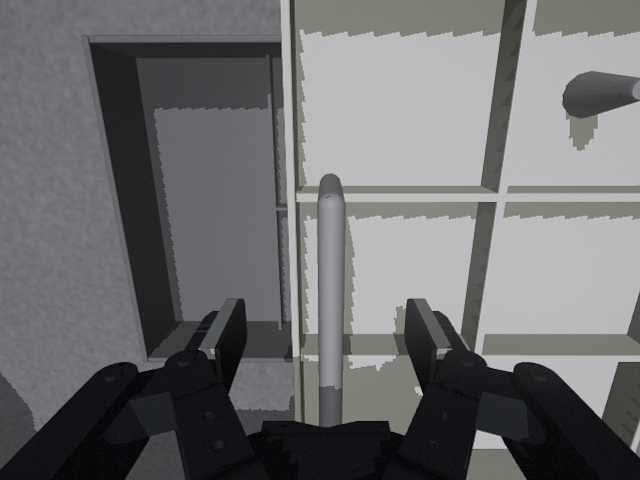

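>>> move_arm(linear=[[0.0022, 0, 0.004], [0, 0, 0], [0, 0, 0], [0, 0, 0], [0, 0, 0], [0, 0, 0], [0, 0, 0], [0, 0, 0]], twist=[[0, 0, 0], [0, 0, 0], [0, 0, 0], [0, 0, 0], [0, 0, 0], [0, 0, 0], [0, 0, 0], [0, 0, 0]], grip=0, force=80)

```text
time: 23.07
eef_pos: [0.5965, -0.082, 0.2231]
tcp_rot: [0.772, 0.636, -0.0, -0.003]
contact_force: [-0.7, -0.6, -1.0]
opening: 0.081
```

```bash
python3 - <<'E'
from h import *
err((.597,-.082,.222),-101,0)
y=np.radians(-10.9)
def pos(q): 
    x=115*(np.cos(.1745)-np.cos(.1745+q)); z=115*(np.sin(.1745+q)-np.sin(.1745)); return np.array([x*np.cos(y),x*np.sin(y),z])
for a in np.arange(1.7,0,-.1): print(round(a,2),(pos(a)-pos(1.745)).round(1))
E
```

```text
pos [ 0.5965 -0.082   0.2231] d [ 0.0005  0.     -0.0011] rotvec deg [-0.19 -0.22  0.02] q [-0.306  0.144  1.775  0.002  1.228 -0.114] F [-0.7 -0.6 -1. ] op 0.081 t 23.07
1.7 [-4.8  0.9  1.7]
1.6 [-15.7   3.    4.5]
1.5 [-26.9   5.2   6.3]
1.4 [-38.2   7.3   6.9]
1.3 [-49.4   9.5   6.4]
1.2 [-60.6  11.7   4.7]
1.1 [-71.6  13.8   1.9]
1.0 [-82.2  15.8  -2. ]
0.9 [-92.4  17.8  -7. ]
0.8 [-102.    19.6  -12.9]
0.7 [-111.    21.4  -19.8]
0.6 [-119.3   23.   -27.7]
0.5 [-126.8   24.4  -36.3]
0.4 [-133.4   25.7  -45.6]
0.3 [-139.    26.8  -55.5]
0.2 [-143.7   27.7  -66. ]
0.1 [-147.3   28.4  -76.9]
```

Bar gripped. I'll swing the tray back along the same arc.

>>> move_arm(linear=[[-0.0078, 0.0015, 0.0026], [-0.008, 0.0015, 0.002], [-0.0081, 0.0016, 0.0014], [-0.0082, 0.0016, 0.0008], [-0.0082, 0.0016, 0.0002], [-0.0082, 0.0016, -0.0004], [-0.0081, 0.0016, -0.001], [-0.0081, 0.0016, -0.0016], [0, 0, 0]], twist=[[0, 0, 0], [0, 0, 0], [0, 0, 0], [0, 0, 0], [0, 0, 0], [0, 0, 0], [0, 0, 0], [0, 0, 0], [0, 0, 0]])

```text
time: 23.82
eef_pos: [0.5228, -0.0677, 0.2243]
tcp_rot: [0.772, 0.636, -0.002, -0.004]
contact_force: [-1.4, 0.0, -1.5]
opening: 0.081
```

```bash
cat > arc.py <<'E'
from h import *
y=np.radians(-10.9)
def pos(q): 
    x=115*(np.cos(.1745)-np.cos(.1745+q)); z=115*(np.sin(.1745+q)-np.sin(.1745)); return np.array([x*np.cos(y),x*np.sin(y),z])
s=get_state(); d=(s['eef_pos']-[.5965,-.082,.2231])*1000
qs=np.linspace(0,1.8,1801); e=[np.linalg.norm(pos(q)-pos(1.745)-d) for q in qs]; q=qs[np.argmin(e)]
print('q',q,'err',min(e),'F',s['contact_force'].round(1),'op',s['opening'],'t',s['time']); err(s['eef_pos'],-101,0)
n=int(np.ceil(q/.073)); st=np.linspace(q,0,n+1)
print('left to 0:',(pos(0)-pos(1.745)-d).round(1))
p=pos(1.745)+d
for a in st[1:]: print((pos(a)-p).round(1)); p=pos(a)
E
python3 arc.py
```

```text
q 1.08 err 0.10442052185435413 F [-1.4  0.  -1.5] op 0.08081008252159376 t 23.8167
pos [ 0.5228 -0.0677  0.2243] d [0. 0. 0.] rotvec deg [-0.21 -0.46  0.  ] q [-3.220e-01 -2.400e-02  1.948e+00  1.000e-03  1.226e+00 -1.300e-01] F [-1.4  0.  -1.5] op 0.081 t 23.82
left to 0: [-76.1  14.6 -89.3]
[-7.6  1.4 -2.8]
[-7.4  1.4 -3.4]
[-7.1  1.4 -3.9]
[-6.9  1.3 -4.5]
[-6.5  1.3 -4.9]
[-6.2  1.2 -5.4]
[-5.8  1.1 -5.8]
[-5.3  1.  -6.3]
[-4.9  0.9 -6.6]
[-4.4  0.8 -7. ]
[-3.9  0.7 -7.3]
[-3.4  0.6 -7.5]
[-2.8  0.5 -7.8]
[-2.3  0.4 -8. ]
[-1.7  0.3 -8.1]
```

The motion follows the arc exactly (q=1.08, error 0.1 mm). Continuing.

>>> move_arm(linear=[[-0.0076, 0.0014, -0.0028], [-0.0074, 0.0014, -0.0034], [-0.0071, 0.0014, -0.0039], [-0.0069, 0.0013, -0.0045], [-0.0065, 0.0013, -0.0049], [-0.0062, 0.0012, -0.0054], [-0.0058, 0.0011, -0.0058], [-0.0053, 0.001, -0.0063], [-0.0049, 0.0009, -0.0066], [0, 0, 0]], twist=[[0, 0, 0], [0, 0, 0], [0, 0, 0], [0, 0, 0], [0, 0, 0], [0, 0, 0], [0, 0, 0], [0, 0, 0], [0, 0, 0], [0, 0, 0]])

```text
time: 24.65
eef_pos: [0.4609, -0.0557, 0.1739]
tcp_rot: [0.772, 0.636, 0.001, -0.001]
contact_force: [3.1, -0.8, -6.0]
opening: 0.08
```

```bash
python3 arc.py; python3 - <<'E'
from h import *
c=cam('side'); cv2.imwrite('pics/s21.png',cv2.resize(c['img'][140:320,220:420],None,fx=3.3,fy=3.3))
E
```

```text
q 0.363 err 0.1741057161543745 F [ 3.1 -0.8 -6. ] op 0.07981691168698893 t 24.65
pos [ 0.4609 -0.0557  0.1739] d [0. 0. 0.] rotvec deg [-0.16  0.08  0.05] q [-0.341 -0.125  2.14   0.003  1.126 -0.15 ] F [ 3.1 -0.8 -6. ] op 0.08 t 24.65
left to 0: [-14.2   2.6 -38.9]
[-3.9  0.6 -7.3]
[-3.4  0.7 -7.6]
[-2.9  0.6 -7.8]
[-2.3  0.4 -8. ]
[-1.7  0.3 -8.2]
```

View pics/s21.png

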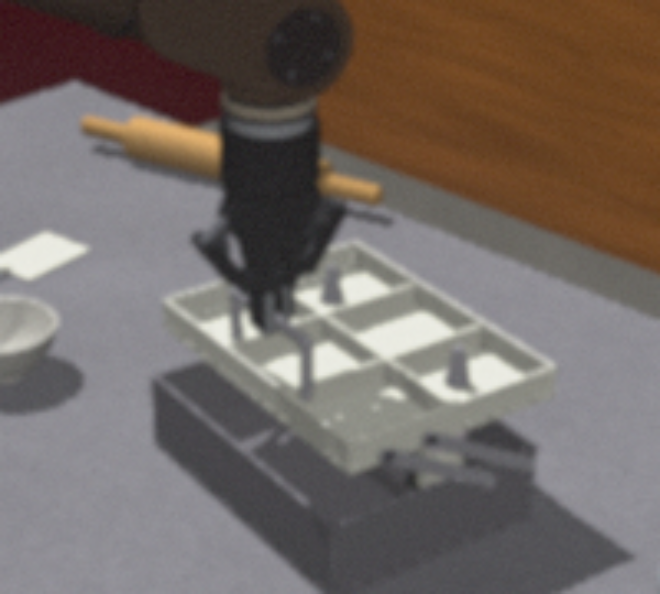

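The tray is level, the nozzles are standing and the jar is visible underneath. On to the last part.

>>> move_arm(linear=[[-0.0037, 0.0006, -0.0072], [-0.0033, 0.0007, -0.0075], [-0.0028, 0.0006, -0.0077], [-0.0022, 0.0004, -0.0075], [-0.001, 0.0002, -0.0045], [0, 0, 0]], twist=[[0, 0, 0], [0, 0, 0], [0, 0, 0], [0, 0, 0], [0, 0, 0], [0, 0, 0]])

```text
time: 25.2
eef_pos: [0.4472, -0.0531, 0.138]
tcp_rot: [0.772, 0.636, 0.002, -0.0]
contact_force: [3.6, -0.2, -4.0]
opening: 0.078
```

```bash
python3 arc.py
```

```text
q 0.026000000000000002 err 0.17265173100225947 F [ 3.6 -0.2 -4. ] op 0.0784027977217114 t 25.2
pos [ 0.4472 -0.0531  0.138 ] d [0. 0. 0.] rotvec deg [-0.15  0.17  0.05] q [-0.346 -0.111  2.199  0.004  1.051 -0.155] F [ 3.6 -0.2 -4. ] op 0.078 t 25.2
left to 0: [-0.5 -0.1 -3. ]
[-0.5 -0.1 -3. ]
```

>>> move_arm(linear=[[-0.0003, 0, -0.002], [-0.0002, 0, -0.0015], [0, 0, -0.001], [0, 0, -0.001], [0, 0, 0]], twist=[[0, 0, 0], [0, 0, 0], [0, 0, 0], [0, 0, 0], [0, 0, 0]])

```text
time: 25.62
eef_pos: [0.4467, -0.053, 0.135]
tcp_rot: [0.772, 0.636, 0.001, -0.002]
contact_force: [0.4, -0.2, -4.2]
opening: 0.081
```

```bash
python3 arc.py
```

```text
q 0.0 err 0.17476589160906336 F [ 0.4 -0.2 -4.2] op 0.08081172140815886 t 25.6167
pos [ 0.4467 -0.053   0.135 ] d [0. 0. 0.] rotvec deg [-0.2  -0.03  0.02] q [-0.346 -0.105  2.201  0.004  1.048 -0.155] F [ 0.4 -0.2 -4.2] op 0.081 t 25.62
left to 0: [-0.  -0.2 -0. ]
```

>>> move_arm(linear=[[0, 0, -0.0015], [0, 0, -0.0015], [0, 0, 0]], twist=[[0, 0, 0], [0, 0, 0], [0, 0, 0]])

```text
time: 25.87
eef_pos: [0.4467, -0.053, 0.135]
tcp_rot: [0.772, 0.636, 0.0, -0.002]
contact_force: [0.7, 0.2, -5.2]
opening: 0.08
```

```bash
python3 arc.py
```

```text
q 0.0 err 0.14767536042752996 F [ 0.7  0.2 -5.2] op 0.07973623229390257 t 25.8667
pos [ 0.4467 -0.053   0.135 ] d [0. 0. 0.] rotvec deg [-0.22 -0.17 -0.  ] q [-0.346 -0.104  2.199  0.003  1.05  -0.155] F [ 0.7  0.2 -5.2] op 0.08 t 25.87
left to 0: [-0.  -0.1 -0. ]
```

It won't go any lower, and the arc fit gives q=0, so the tray is on its lower stop. I'll release the bar.

>>> move_arm(linear=[[0, 0, 0], [0, 0, 0], [0, 0, 0], [0, 0, 0], [0, 0, 0], [0, 0, 0]], twist=[[0, 0, 0], [0, 0, 0], [0, 0, 0], [0, 0, 0], [0, 0, 0], [0, 0, 0]], grip=0.8)

```text
time: 26.37
eef_pos: [0.4472, -0.0534, 0.1347]
tcp_rot: [0.772, 0.636, 0.0, -0.001]
contact_force: [-0.4, 0.2, 0.3]
opening: 0.797
```

>>> move_arm(linear=[[0, 0, 0.01], [0, 0, 0.02], [0, 0, 0.03], [0, 0, 0.03], [0, 0, 0.03], [0, 0, 0.03], [0, 0, 0]], twist=[[0, 0, 0], [0, 0, 0], [0, 0, 0], [0, 0, 0], [0, 0, 0], [0, 0, 0], [0, 0, 0]])

```text
time: 26.95
eef_pos: [0.4435, -0.0521, 0.2927]
tcp_rot: [0.772, 0.636, -0.001, -0.004]
contact_force: [0.5, -0.6, 0.8]
opening: 0.803
```

```bash
python3 - <<'E'
from h import *
c=cam('side'); cv2.imwrite('pics/s23.png',cv2.resize(c['img'][140:320,200:420],None,fx=3.3,fy=3.3))
w=cam('wrist','w23.png')
for n,c in(('side',c),('wrist',w)):
    P=cloud(c); m=(P[...,2]>0.125)&(P[...,2]<0.155)&(c['depth']>0)&(P[...,0]>.35)&(P[...,0]<.7); m[430:]=0
    k,l,st,ce=cv2.connectedComponentsWithStats(m.astype(np.uint8)); i=1+st[1:,4].argmax(); Q=P[l==i]; print(n,st[i],cv2.minAreaRect((Q[:,:2]*1000).astype(np.float32)),np.percentile(Q[:,2],[5,50,95]))
print(get_state()['eef_pos'],get_state()['contact_force'])
c=cam('scene'); cv2.imwrite('pics/sc23.png',c['img'])
E
```

```text
side [ 93 142  40  17 300] ((468.3262023925781, 983.2869873046875), (158.59902954101562, 29.020174026489258), 0.4994939863681793) [0.12646756 0.14067457 0.15393172]
wrist [ 327  152   13  130 1538] ((447.0376892089844, -51.13459396362305), (108.65755462646484, 9.6231689453125), 79.0987319946289) [0.13866088 0.14147534 0.14306282]
[ 0.44163384 -0.05147837  0.28721987] [ 0.6912317  -0.22766328 -0.66140413]
```

View pics/s23.png

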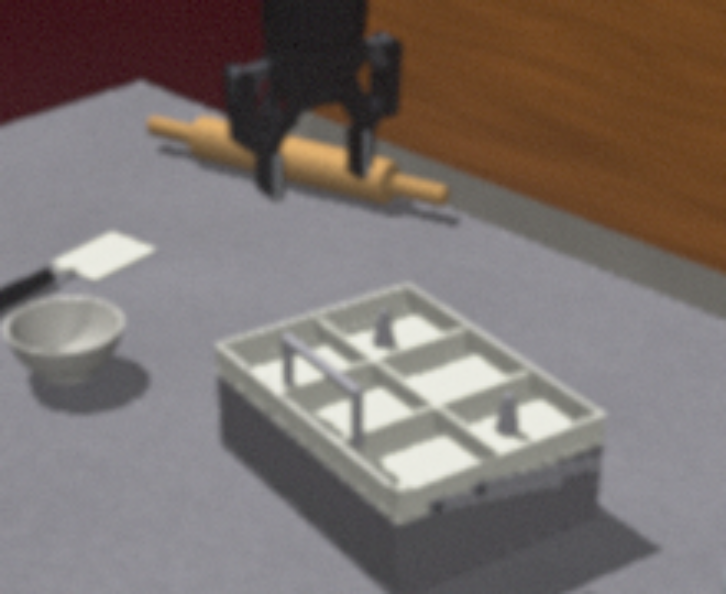

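View pics/sc23.png

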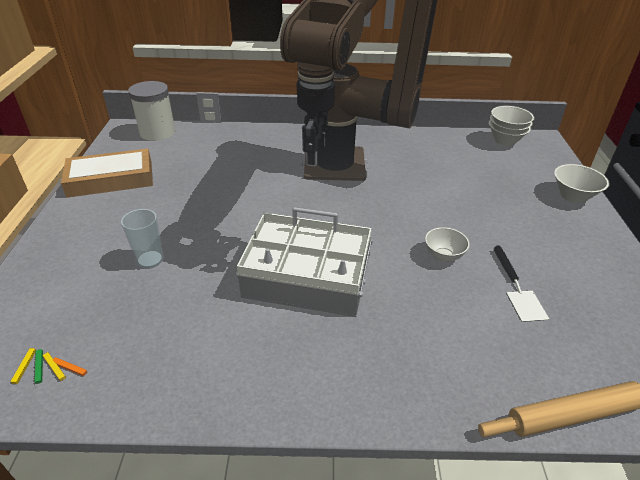

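The tray is down: handle (0.447,-0.051), top z 0.1415 m, the same numbers as before the lift. Both nozzles stand in the rear pockets at scene (268,256) and (342,267). Bowl, tumbler and spatula are where they were, and the arm is clear. I'll let it settle and hand in.

>>> move_arm(linear=[[0, 0, 0.005], [0, 0, 0], [0, 0, 0]], twist=[[0, 0, 0], [0, 0, 0], [0, 0, 0]])

```text
time: 27.35
eef_pos: [0.4387, -0.0505, 0.2861]
tcp_rot: [0.772, 0.636, -0.006, -0.013]
contact_force: [0.1, -0.4, -0.5]
opening: 0.8
```

```bash
python3 -c "
from plant import *
s=get_state();print(s['time'],s['eef_pos'],s['dq'].round(3));print(sign_off())"
```

```text
27.35 [ 0.43872158 -0.05047923  0.28614958] [-0.001  0.006  0.002 -0.001  0.001 -0.002]
the job is handed in; nothing more can be done
None
```

I raised the tray by its handle to the open stop and stood the jar upright on the rubber pad. Then I regrasped the handle, brought the tray back down under control to closed, and handed in at 27.4 s of the 70 s; `sign_off()` gave no verdict.

**What the last checks showed**
- **Jar:** after release, wrist depth put its base at about 7 mm, on the pad, with its side vertical. Its centre was about 2–3 mm from the pad's centre. I could not check it again once the tray covered it.
- **Tray:** the handle is back at its starting position, to within my measurement. On the way down I stepped at about 0.9 rad/s, and the tool path fitted the tray's arc to within 0.2 mm wherever I checked.
- **Surroundings:** both nozzles are standing in the tray. The bowl, tumbler and spatula look unmoved in the last scene view. The stored jar was still upright in its place when last seen before the tray closed. The arm is clear of everything.

**What did not go as expected**
- **Joint limit:** on the first approach to the jar, joint 5 read 0.237 rad against a stated lower limit of 0.24. I couldn't tell whether that is rounding or a breach of the range rule. I backed off at once and used a 32° lean after that, which kept the joint at 0.276 rad or above.
- **Contact with the pad:** the wrist force did not clearly show when the jar touched down, so I took contact from the depth image and from the tool no longer going lower.
- **Tray on its lower stop:** before I let go, the force still read about 4–5 N downward on the tool. I judged the tray closed from its position, and the handle position after release agreed.

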